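# Load a fallen pair of shoe lasts into a carrier and close its hoop

## Robot

A 6-joint arm with a two-finger parallel gripper is mounted at the origin on the work surface. World frame = base frame: x ahead of the robot, y to its left, z up, the work surface at z = 0. Lengths are in m, angles in degrees, forces in N, time in s.
With the tool pointing down it reaches from about 0.4 to 0.825 m from the base axis. Payload 7 kg.
Tool frame: the origin (TCP) lies between the finger pads; the fingertips stand 25 mm ahead of it and the grasp point (between the pads) lies 6 mm ahead of it; z points along the fingers, y is the line along which they close (so a half turn about z gives the same grasp; the last joint's range is limited). The gripper opens to 88 mm and grips with 3 to 60 N. Pads are 19 mm wide; open, the fingers measure 130 mm over their backs; the gripper's body (78 mm by 193 mm) begins 47 mm behind the grasp point.
Start: joints at [-48.409, 20.546, 0.682, 0, -70.136, -16.507], TCP at [0.286, -0.611, 0.252] pointing down, gripper open.
Joint ranges: [-176.03, 176.03], [-82.01, 121.73], [-58.28, 71.71], [-173.87, 95.51], [-174.79, -0.11], [-173.66, 173.66]. Speed limits (degrees/s): [136.94, 136.94, 172.46, 180, 180, 180].

## Interface

Orientations are given as [roll, pitch, yaw] about the fixed x, y, z axes, in that order (R = Rz(yaw) Ry(pitch) Rx(roll)).
In Python, from plant import ctrl gives the robot as it stands.
- The arm moves only by the tool drive_effector, called after ">>>" as a command line: name --argument value ..., lists and objects as JSON in quotes. Schema: {"type":"object","properties":{"ticks":{"type":"array","items":{"type":"number"},"minItems":5,"maxItems":40},"only":{"type":"string"},"quiet":{"type":"boolean"},"lines":{"type":"string"}},"required":["ticks"],"additionalProperties":false}. ticks is one flat list of numbers that holds 1 to 8 rows one after another, with no inner brackets; each row has 5 numbers: dx, dy, dz in units of 20 mm, then a turn about the tool's z in units of 10 degrees, then the finger opening in m; each row is the pose to reach, as a shift and turn from the pose commanded when the call began, along the tool's axes at that moment; what a row does not reach only later rows make up. A row lasts 1/8 s, in which the tool goes at most 0.0625 m and 10.7 degrees, less where a joint would pass 70% of its speed; a pose out of reach is approached as far as the arm can. The fingers move at their own pace and stop on an object; the grip force is fixed at half the most. Time passes only in rows, so rows that do not move let the fingers close. The tool returns the time, the measured TCP pose, the force, the opening and the grip force at its end. only (a regular expression) keeps the lines of the reply that match it, lines (a string "A,B") keeps lines A to B, and quiet returns only ok. Input that does not fit is refused with a message, and nothing moves.
- ctrl.get_obs(): the state, without advancing time (a new reading comes with each control period).
- ctrl.snapshot(name): name is "side" or "top"; returns a dict with "frame" (480x640x3 uint8, red, green, blue), "z_map" (480x640 float32, m along the optical axis (not along the pixel's ray), 0 where there is no reading), "fovy" (degrees; the focal length in pixels is half the picture's height over the tangent of half this angle, whatever the lens; pixels are square), "cx", "cy" (the principal point, pixels), "R" (3x3) and "t" (3): a world point X has camera coordinates R X + t. Camera axes: x right, y down, z forward; pixel columns grow to the right and rows downward; lengths in m; the calibration is good to about 2 mm. A picture is of the moment at which its call begins.
- ctrl.close_job(): hands the job in; it is judged then, once.
The state is a dict: "clock": time; "joint_pos": joint angles; "qvel": joint speeds; "tau": joint torques, N m; "tool_pos": TCP position; "orientation": TCP orientation; "force": force on the tool from outside, world axes, zero at the start; "moment": the same for the moment, N m; "opening": finger opening in m; "gripper_force": force on a finger pad.
Only numpy, scipy, OpenCV 4.12 (cv2) and the standard library are available. Lean on these libraries where they do the work, as an engineer would, in place of code of your own. Each camera call takes 0.05 s, during which the arm holds its last target. There are 200 camera calls.

## Task

Two shoe lasts of the same size have fallen over on their sides, one on each side of the plywood carrier. Swing the carrier's white wire hoop up and right back out of the way, stand each last upright on its sole in a bay of its own, toe pointing away from the hoop's hinge, setting it down rather than letting it drop, then swing the hoop fully down again over the two insteps. Leave the other things on the bench where they are.

Things in the scene. Friction and masses are not known exactly. Their poses are not given: they have to be found in the camera images.
- last_a: plain off-white plastic shoe last to the left (+y) of the carrier, lying on its right (-y) flank, 190 long, 64 wide at the ball, 105 tall, 0.25-0.55 kg, fits either bay. Origin: middle of the flat sole. +x to the toe (tip at 95, heel at -95), +z from sole up to the ankle block (vertical when upright), +y to the foot's left. Centre of mass about x=-21, z=35
- last_b: plain off-white plastic shoe last to the right (-y) of the carrier, lying on its left (+y) flank, 190 long, 64 wide at the ball, 105 tall, 0.25-0.55 kg, fits either bay. Origin: middle of the flat sole. +x to the toe (tip at 95, heel at -95), +z from sole up to the ankle block (vertical when upright), +y to the foot's left. Centre of mass about x=-21, z=35
- last_a_ankle (a point): point in last_a's ankle block, at x=-54, y=0, z=86 of its frame, axes as the last's. The block spans x -80 to -28 with flat faces square to x (52 apart, free above z=62), flat top at z=105; 57 wide (y) at the sole, 40 at the top
- last_b_ankle (a point): point in last_b's ankle block, at x=-54, y=0, z=86 of its frame, axes as the last's. The block spans x -80 to -28 with flat faces square to x (52 apart, free above z=62), flat top at z=105; 57 wide (y) at the sole, 40 at the top
- last_a_toe (a point): toe tip of last_a at sole level (x=95, y=0, z=0 in its frame). The instep falls from z=59 at x=-28, before the ankle block, to z=44 at x=25, z=37 at x=50 and z=15 at the tip
- last_b_toe (a point): toe tip of last_b at sole level (x=95, y=0, z=0 in its frame). The instep falls from z=59 at x=-28, before the ankle block, to z=44 at x=25, z=37 at x=50 and z=15 at the tip
- carrier: flat plywood carrier, fixed, x -129 to 161, y -129 to 129, floor 12 thick. Two bays side by side, framed by wooden strips 8 wide, tops 10 above the floor (22 above the bench). Origin on the bench, midway between the bays. +x points to the end with the hoop's hinge (two steel cheeks to 54 high), +z up; lasts stand with the toe to -x
- bay_left (a point): centre of the floor of the bay at y=+78 of the carrier (12 above the bench), axes as the carrier's; inside 208 (x) by 82 (y). A seated last's origin lies here, within 9 mm
- bay_right (a point): the same for the bay at y=-78 of the carrier
- hoop (a joint): angle of the white wire hoop about its hinge, rad: 0 fully down (closed, on its stop, clear of seated lasts), 1.70 fully back (open, on its stop, leaning 20 degrees past upright). The hinge axis is the carrier's y axis; the hoop stays where it is left (stiff hinge, about 2 to 3 N at the bar). It starts down or partly down, over the bays
- hoop_bar (a point): middle of the hoop's cross bar, a round bar 10 in diameter and 200 long, parallel to the carrier's y. Two legs 8 in diameter, at 30 either side of this point (52 free between them), run from the bar to the hinge, 158 away. Bar about 77 above the bench when down, about 190 when fully back
- hoop_hinge (a point): middle of the hoop's hinge axis: x=+138, z=42 in the carrier's frame. At hoop angle q the bar lies 158 mm from it at an elevation of q+0.224 rad above the carrier's -x direction
- dressing: bystander: white bottle, 60 diameter, 170 tall, standing; origin under its centre
- tin: bystander: can with a pale label, 84 diameter, 110 tall, standing; origin under its centre
- hammer: bystander: hammer lying flat by the left edge, handle towards -x
- brush: bystander: brush lying flat by the right edge, handle towards -x
- tape: bystander: roll of paper tape lying flat, 100 diameter, 45 high; origin under its centre
- cup: bystander: steel cup, 84 diameter, 95 tall; origin under its centre
- jar: bystander: amber jar, 70 diameter, 75 tall; origin under its centre
- big_last: bystander: a larger last (238 long, 131 tall), already standing upright beyond the carrier; origin mid-sole

How it is judged:
By the outcome, as a careful person would: the job done as asked, in the order asked, and still so for the second after the job is handed in, with the robot touching nothing.
It also fails if it takes over 72 s, if anything falls off the work surface, if the arm or the gripper's body presses on something with over 40 N, if the wrist force passes 120 N, or if a joint passes its speed limit or range.

## Working session

There is one attempt and no reset: what is moved stays moved. The work goes in short steps, Python scripts to look and compute and a tool call to move; the robot and the scene stay as the last step left them, time stands still between calls to the robot, and variables do not carry over. Pictures are saved under pics/ and viewed, at most 10 in all, crops included, and the job is handed in when it is done.

```bash
ls; mkdir -p pics
```

Run:
```python
from plant import ctrl
import cv2,numpy as np
o=ctrl.get_obs();print(o)
for n in("top","side"):
    s=ctrl.snapshot(n);cv2.imwrite(f"pics/{n}0.png",s["frame"][:,:,::-1]);np.savez(f"pics/{n}0.npz",**s)
    print(n,s["fovy"],s["cx"],s["cy"],s["R"],s["t"],(s["z_map"]>0).mean())
```

```text
pics
plant.py
{'clock': 0.0, 'joint_pos': array([-4.84090674e+01,  2.05933709e+01,  6.34015696e-01, -2.13831974e-02,
       -7.01345717e+01, -1.65053770e+01]), 'qvel': array([ 0.02563321, -0.08071625,  0.00194532,  0.00468986,  0.01396065,
        0.09167248]), 'tau': array([ 3.86285219e-04, -5.82716346e+01,  2.93060070e+01,  6.99741930e+00,
        6.86577841e-03, -1.55766948e-04]), 'tool_pos': array([ 0.2859649 , -0.61094504,  0.25059866]), 'orientation': array([ 1.79904232e+02, -7.41486917e-03, -1.54921721e+02]), 'force': array([-0.08327999,  0.81656925, -0.53038664]), 'moment': array([-0.01017462, -0.02379471,  0.00608814]), 'gripper_force': 0.0, 'opening': 0.0881934528084005}
top 51.506277322006866 308.27889731763554 240.31302499906576 [[ 0.00735295 -0.99988239 -0.01345894]
 [-0.98667661 -0.00506695 -0.16261488]
 [ 0.16252755  0.01447532 -0.98659782]] [0.0042829  0.53034309 1.60269348] 0.9958333333333333
side 48.17384898037605 329.6118628771878 235.84378635073685 [[-0.80178125 -0.59744608  0.01431847]
 [-0.40645834  0.52759552 -0.74594544]
 [ 0.43810781 -0.60390492 -0.66585313]] [0.43176743 0.28134572 1.22819244] 0.995927734375
```
View pics/top0.png

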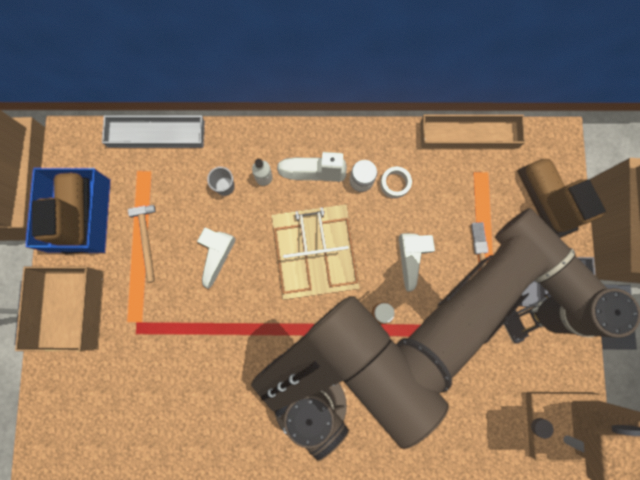

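View pics/side0.png

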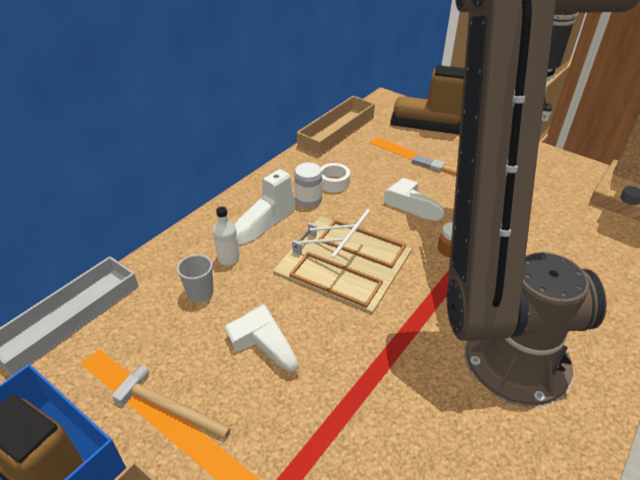

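The top view shows the carrier at (315,252) with its hinge at the far end (308,215) and the hoop bar at (315,252). last_a is at (215,258) with its ankle at (208,238) and toe at (208,285). last_b is at (413,260) with its ankle at (425,243) and toe at (411,288). Next I measure them in 3D from both views.

Create h.py:
```python
import numpy as np, cv2
from scipy.optimize import minimize
def snap(n):
    from plant import ctrl
    return ctrl.snapshot(n)
def cloud(s):
    z=s["z_map"]; f=240/np.tan(np.radians(float(s["fovy"]))/2)
    v,u=np.mgrid[:480,:640]
    P=np.stack([(u-s["cx"])/f*z,(v-s["cy"])/f*z,z],-1)
    W=(P-s["t"])@s["R"]
    W[z<=0]=np.nan
    return W
def white(s):
    c=cv2.cvtColor(s["frame"],cv2.COLOR_RGB2HSV); return (c[...,1]<55)&(c[...,2]>95)
POLY=np.array([[-95,0],[95,0],[95,15],[50,37],[25,44],[-28,59],[-28,105],[-80,105],[-84,60]])/1000
def fit(pts,sgn,th0,c0):
    # lying last: world XY = c + R(th)*(x, sgn*z); returns c(origin),th
    def cost(p):
        d=pts-p[:2]; c,s=np.cos(p[2]),np.sin(p[2])
        q=np.c_[d@[c,s],sgn*(d@[-s,c])]
        im=[cv2.pointPolygonTest((POLY*1000).astype(np.float32),(float(a*1000),float(b*1000)),True) for a,b in q]
        im=np.array(im)
        out=np.minimum(np.maximum(-im,0),15).sum()/len(pts)
        # coverage: polygon samples should have a near point
        from scipy.spatial import cKDTree
        g=GS; w=p[:2]+np.c_[c*g[:,0]-s*sgn*g[:,1], s*g[:,0]+c*sgn*g[:,1]]
        dd=cKDTree(pts).query(w)[0]*1000
        return out+np.minimum(np.maximum(dd-2,0),15).mean()
    best=None
    for dt in(-.2,0,.2):
        r=minimize(cost,[*c0,th0+dt],method="Nelder-Mead",options=dict(initial_simplex=np.array([[*c0,th0+dt],[c0[0]+.02,c0[1],th0+dt],[c0[0],c0[1]+.02,th0+dt],[*c0,th0+dt+.2]]),xatol=1e-4,fatol=1e-3))
        if best is None or r.fun<best.fun:best=r
    return best
gx,gz=np.meshgrid(np.arange(-.09,.095,.006),np.arange(.003,.105,.006)); GS=np.c_[gx.ravel(),gz.ravel()]
GS=GS[[cv2.pointPolygonTest(POLY.astype(np.float32),(float(a),float(b)),False)>0 for a,b in GS]]
```

Run:
```python
from h import *
S={n:np.load(f"pics/{n}0.npz") for n in("top","side")}
for n,s in S.items():
    W=cloud(s);w=white(s)
    X,Y,Z=W[...,0],W[...,1],W[...,2]
    print(n,"bench z",np.nanmedian(Z[(abs(X-.35)<.03)&(abs(Y-.15)<.03)]))
    reg=(X>.35)&(X<.75)
    for nm,m,sgn in(("a",reg&(Y>.13)&(Y<.38)&w&(Z>.012)&(Z<.1),1),("b",reg&(Y<-.15)&(Y>-.37)&w&(Z>.012)&(Z<.1),-1)):
        p=W[m]; c=p[:,:2].mean(0)
        r=fit(p[:,:2],-sgn,np.pi,c)   # toe to -X; a: z axis -> +Y
        o=r.x; cc,ss=np.cos(o[2]),np.sin(o[2]);sg=-sgn
        A=o[:2]+[cc*-.054-ss*sg*.086,ss*-.054+cc*sg*.086]
        near=np.hypot(p[:,0]-A[0],p[:,1]-A[1])<.012
        print(n,nm,len(p),"org",o[:2].round(4),"th",np.degrees(o[2]).round(1),"cost",r.fun.round(2),"ankle",A.round(4),"ztop",np.median(p[near,2]).round(4),"zmax",np.percentile(p[:,2],98).round(4))
    m=(X>.4)&(X<.85)&(abs(Y)<.12)&w&(Z>.05)&(Z<.25)
    p=W[m]; q=p[(p[:,0]<.62)]
    print("hoop pts",len(p),p.min(0).round(3),p.max(0).round(3))
    for x in np.arange(.5,.72,.02):
        k=p[abs(p[:,0]-x)<.01]
        if len(k):print("   x",x.round(2),"y",k[:,1].min().round(3),k[:,1].max().round(3),"z",np.median(k[:,2]).round(3),len(k))
    m=(X>.4)&(X<.85)&(abs(Y)<.2)&(Z>.007)&(Z<.028)&~((Y<-.14)&w)&~((Y>.14))
    r=cv2.minAreaRect((W[m][:,:2]*1000).astype(np.float32));print("carrier",r,np.percentile(W[m][:,2],[10,50,95]).round(4))
```

```text
top bench z -0.00017940063526651116
top a 1471 org [0.4555 0.2947] th 153.9 cost 3.48 ankle [0.5418 0.3482] ztop 0.0436 zmax 0.0948
top b 1356 org [ 0.4579 -0.3017] th 190.3 cost 5.46 ankle [ 0.5263 -0.3767] ztop 0.0471 zmax 0.0938
hoop pts 1310 [ 0.464 -0.119  0.05 ] [0.811 0.085 0.143]
   x 0.5 y -0.119 0.02 z 0.117 77
   x 0.52 y -0.047 0.024 z 0.099 28
   x 0.54 y -0.04 0.024 z 0.088 25
   x 0.56 y -0.04 0.028 z 0.078 29
   x 0.58 y -0.034 0.032 z 0.066 25
   x 0.6 y -0.034 0.045 z 0.058 25
   x 0.62 y -0.041 0.052 z 0.053 32
   x 0.64 y -0.041 -0.034 z 0.056 7
carrier ((624.2737426757812, -29.806121826171875), (447.73577880859375, 339.83868408203125), 0.08678454160690308) [0.0085 0.0131 0.0232]
side bench z 0.0005078428812024062
side a 3546 org [0.456  0.2998] th 153.7 cost 5.47 ankle [0.5425 0.3529] ztop 0.0432 zmax 0.0955
side b 1807 org [ 0.4578 -0.2951] th 190.1 cost 6.53 ankle [ 0.526  -0.3703] ztop 0.0473 zmax 0.0878
hoop pts 1797 [ 0.463 -0.117  0.05 ] [0.815 0.088 0.139]
   x 0.5 y -0.117 0.023 z 0.117 89
   x 0.52 y -0.042 0.028 z 0.098 44
   x 0.54 y -0.042 0.029 z 0.088 40
   x 0.56 y -0.037 0.032 z 0.079 36
   x 0.58 y -0.036 0.034 z 0.067 35
   x 0.6 y -0.031 0.051 z 0.056 47
   x 0.62 y -0.043 0.054 z 0.054 38
   x 0.64 y -0.041 0.046 z 0.053 13
carrier ((587.793701171875, -24.27154541015625), (322.0220031738281, 381.040771484375), 88.71955871582031) [0.01   0.0135 0.024 ]
```

Run:
```python
from h import *
im=np.full((560,800,3),255,np.uint8)
for n,k in(("top",0),("side",2)):
    s=np.load(f"pics/{n}0.npz");W=cloud(s);w=white(s)
    for sel,ch in((w,k),(~w,1)):
        m=sel&(W[...,2]>.012)&(W[...,2]<.16)&(W[...,0]>.33)&(W[...,0]<.8)&(abs(W[...,1])<.42)
        if n=="side" and ch==1: continue
        for x,y,z in W[m]:
            c=(int(400-y*950),int(550-(x-.3)*1050)); 
            im[c[1]-1:c[1]+1,c[0]-1:c[0]+1]={0:(255,int(z*2000)%256,0),2:(0,int(z*2000)%256,255),1:(180,220,180)}[ch]
cv2.imwrite("pics/map0.png",im)
```

```text
(no output)
```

View pics/map0.png

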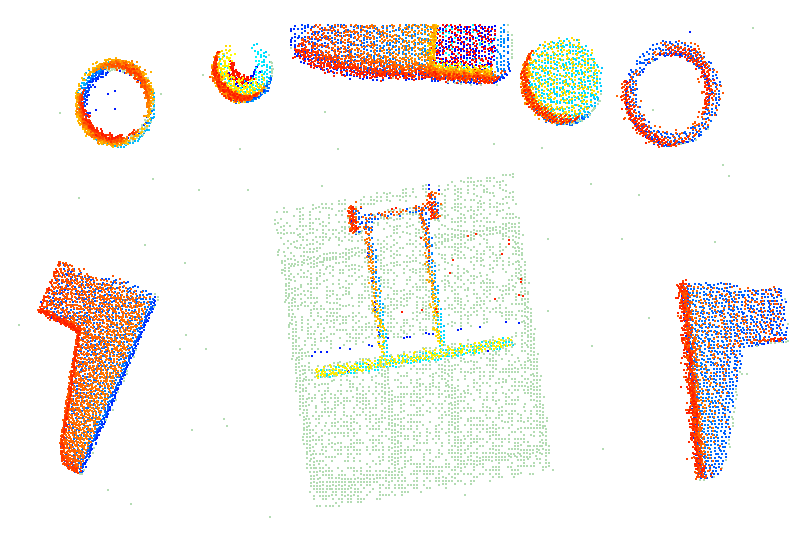

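The map shows clean outlines for both lasts, the carrier (turned slightly) and the hoop. I'll refit on cropped regions without the far row of objects.

Create m0.py:
```python
from h import *
P={"a":[],"b":[],"c":[],"bar":[],"leg":[]}
for n in("top","side"):
    s=np.load(f"pics/{n}0.npz");W=cloud(s);w=white(s);X,Y,Z=W[...,0],W[...,1],W[...,2]
    R=(X>.33)&(X<.6)
    for nm,m,sg in(("a",R&(Y>.2)&(Y<.4)&w&(Z>.012)&(Z<.1),-1),("b",R&(Y<-.2)&(Y>-.42)&w&(Z>.012)&(Z<.1),1)):
        q=W[m]; r=fit(q[:,:2],sg,np.pi,q[:,:2].mean(0));o=r.x;cc,ss=np.cos(o[2]),np.sin(o[2])
        A=o[:2]+[cc*-.054-ss*sg*.086,ss*-.054+cc*sg*.086]
        near=np.hypot(q[:,0]-A[0],q[:,1]-A[1])<.012
        print(n,nm,len(q),"org",o[:2].round(4),"th",np.degrees(o[2]).round(1),"cost",r.fun.round(2),"ankle",A.round(4),"ztop",np.median(q[near,2]).round(4),"zmax",np.percentile(q[:,2],98).round(4))
    m=(X>.32)&(X<.67)&(abs(Y)<.17)&(Z>.008)&(Z<.028);p=W[m][:,:2]
    def ext(t):
        d=np.c_[p@[np.cos(t),np.sin(t)],p@[-np.sin(t),np.cos(t)]];return np.percentile(d,.7,0),np.percentile(d,99.3,0)
    t=min(np.arange(-.3,.3,.005),key=lambda t:np.prod(ext(t)[1]-ext(t)[0]))
    lo,hi=ext(t);c=(lo+hi)/2;u=np.array([np.cos(t),np.sin(t)]);v=np.array([-u[1],u[0]])
    O=(c[0]-.016)*u+c[1]*v
    print(n,"carrier yaw",np.degrees(t).round(2),"size",(hi-lo).round(4),"origin",O.round(4))
    q=W[w&(X>.4)&(X<.55)&(abs(Y)<.13)&(Z>.04)&(Z<.25)]
    # bar: points near highest
    zt=np.percentile(q[:,2],60);b=q[(q[:,2]>zt-.012)]
    yy=(b[:,:2]-O)@v;xx=(b[:,:2]-O)@u;k=abs(xx-np.median(xx))<.009
    print("bar n",k.sum(),"carrier x",np.median(xx).round(4),"y range",np.percentile(yy[k],[1,99]).round(4),"ztop",np.percentile(b[k,2],[50,90]).round(4),"tilt deg",np.degrees(np.polyfit(yy[k],xx[k],1)[0]).round(2))
    c2=W[(X>.6)&(X<.7)&(abs(Y)<.08)&(Z>.035)&(Z<.07)]
    print("cheeks carrier xy", np.median((c2[:,:2]-O)@u).round(4),np.mean(np.percentile((c2[:,:2]-O)@v,[3,97])).round(4))
```

```bash
python3 m0.py
```

```text
top a 1139 org [0.4555 0.2947] th 153.9 cost 0.12 ankle [0.5418 0.3482] ztop 0.0436 zmax 0.0642
top b 1156 org [ 0.4593 -0.3056] th 186.1 cost 0.09 ankle [ 0.5221 -0.3854] ztop 0.043 zmax 0.0639
top carrier yaw 9.17 size [0.2874 0.2578] origin [ 0.4832 -0.0152]
bar n 202 carrier x -0.0015 y range [-0.1018  0.0992] ztop [0.1193 0.1232] tilt deg 0.63
cheeks carrier xy 0.1363 -0.0028
side a 2262 org [0.456  0.2998] th 153.7 cost 0.05 ankle [0.5425 0.3529] ztop 0.0432 zmax 0.0625
side b 1271 org [ 0.4608 -0.3004] th 184.7 cost 0.43 ankle [ 0.5216 -0.3817] ztop 0.0446 zmax 0.0623
side carrier yaw 7.73 size [0.2838 0.2555] origin [ 0.4834 -0.0131]
bar n 232 carrier x -0.0011 y range [-0.1023  0.101 ] ztop [0.1196 0.1221] tilt deg -0.69
cheeks carrier xy 0.1375 0.0014
```

Create g.py:
```python
import numpy as np
O=np.array([.4833,-.0142]);CY=8.5
def car(x,y):
    c,s=np.cos(np.radians(CY)),np.sin(np.radians(CY));return O+[c*x-s*y,s*x+c*y]
def rel(xy,zg,yaw):
    from plant import ctrl
    o=ctrl.get_obs();p=np.array(o["tool_pos"]);y0=np.radians(o["orientation"][2])
    d=np.array([*xy,zg+.006])-p
    c,s=np.cos(y0),np.sin(y0)
    dx=c*d[0]+s*d[1]; dy=s*d[0]-c*d[1]
    t=-((yaw-o["orientation"][2]+180)%360-180)
    print("t",round(o["clock"],2),"rel",np.round([dx,dy,-d[2]],4),"turn",round(t,1),"pos",p.round(4),"rpy",np.round(o["orientation"],1),"j6",np.round(o["joint_pos"],0),"F",np.round(o["force"],1),"op",round(float(o["opening"]),4))
```

```bash
python3 -c "
from g import *
rel(car(-.0013,-.001),.20,-81.5)"
```

```text
t 0.1 rel [-0.4301  0.4563  0.0447] turn -73.4 pos [ 0.286  -0.611   0.2507] rpy [ 179.9   -0.  -154.9] j6 [-48.  21.   1.  -0. -70. -17.] F [-1.2  0.1  0.9] op 0.0873
```

The manual's scale: shifts go in units of 20 mm and turns go in units of 10 degrees. Converting my numbers, 0.456 m is 22.8, -0.43 m is -21.5, -73.4 degrees is -7.34.

>>> drive_effector --ticks '[-21.5,22.8,0,-7.34,0.088,-21.5,22.8,0,-7.34,0.088,-21.5,22.8,0,-7.34,0.088,-21.5,22.8,0,-7.34,0.088,-21.5,22.8,0,-7.34,0.088,-21.5,22.8,0,-7.34,0.088,-21.5,22.8,0,-7.34,0.088,-21.5,22.8,0,-7.34,0.088]'

```text
clock: 1.1
tool_pos: [0.4427, -0.1344, 0.2517]
orientation: [-180.0, 0.0, -81.4]
force: [0.8, -0.9, -0.1]
opening: 0.0877
gripper_force: 0.0
```

```bash
python3 -c "
from g import *
rel(car(-.0013,-.001),.117,-81.5)"
```

```text
t 1.1 rel [-0.1118 -0.0569  0.1287] turn 0.1 pos [ 0.4427 -0.1344  0.2517] rpy [-180.     0.   -81.4] j6 [  8.   0. -25.  -0. -65.   1.] F [ 0.8 -0.9 -0.1] op 0.0877
```

Converted, 0.129 m is 6.45, -0.112 m is -5.6.

>>> drive_effector --ticks '[-5.6,-2.85,1.5,0,0.088,-5.6,-2.85,1.5,0,0.088,-5.6,-2.85,2.5,0,0.06,-5.6,-2.85,4.5,0,0.06,-5.6,-2.85,6.45,0,0.06,-5.6,-2.85,6.45,0,0.06]'

```text
clock: 1.85
tool_pos: [0.4803, -0.0178, 0.1202]
orientation: [179.6, -0.1, -81.5]
force: [-0.0, 0.1, 0.2]
opening: 0.0603
gripper_force: 0.0
```

Run:
```python
from g import *
rel(car(-.0013,-.001),.117,-81.5)
from h import *
for n in("top","side"):
    s=snap(n);np.savez(f"pics/{n}1.npz",**s)
    if n=="side":cv2.imwrite("pics/side1.png",cv2.resize(s["frame"][130:330,250:480,::-1],None,fx=2.5,fy=2.5))
```

```text
t 1.85 rel [-0.0022 -0.0022 -0.0028] turn -0.0 pos [ 0.4803 -0.0178  0.1202] rpy [ 1.796e+02 -1.000e-01 -8.150e+01] j6 [ 21.  10. -33.  -0. -47. -13.] F [-0.   0.1  0.2] op 0.0603
```

View pics/side1.png

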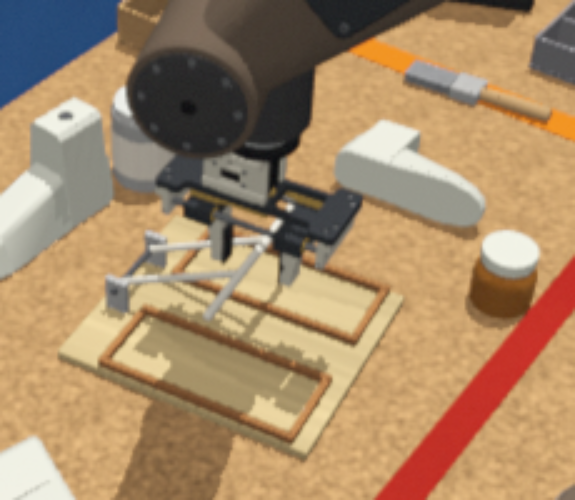

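The picture shows the fingers straddling the bar between the legs, at about (245,245) in the crop. Close, then follow the arc.

>>> drive_effector --ticks '[-0.1,-0.1,-0.1,0,0,-0.1,-0.1,-0.1,0,0,-0.1,-0.1,-0.1,0,0,-0.1,-0.1,-0.1,0,0]'

```text
clock: 2.45
tool_pos: [0.4842, -0.015, 0.1249]
orientation: [-180.0, 0.0, -81.5]
force: [-0.1, -1.0, -1.0]
opening: 0.0251
gripper_force: 0.0
```

```bash
python3 -c "
from g import *
rel(car(-.0013,-.001),.117,-81.5)"
```

```text
t 2.45 rel [0.0001 0.002  0.0019] turn -0.0 pos [ 0.4842 -0.015   0.1249] rpy [-180.     0.   -81.5] j6 [ 22.  10. -33.  -0. -47. -13.] F [-0.1 -1.  -1. ] op 0.0251
```

>>> drive_effector --ticks '[0,-0.425,-0.7,0,0,0,-0.925,-1.36,0,0,0,-1.625,-2.075,0,0,0,-2.37,-2.695,0,0,0,-3.2,-3.215,0,0,0,-4.1,-3.635,0,0,0,-4.85,-3.875,0,0,0,-5.62,-4.055,0,0]'

```text
clock: 3.45
tool_pos: [0.5965, 0.0, 0.2102]
orientation: [-179.8, -0.2, -81.5]
force: [-5.6, -5.6, 18.5]
opening: 0.0091
gripper_force: 30.0
```

Converted, -0.086 m is -4.3, -0.084 m is -4.2.

>>> drive_effector --ticks '[0,-0.8,-0.09,0,0,0,-1.575,-0.11,0,0,0,-2.755,0.01,0,0,0,-3.5,0.2,0,0,0,-4.2,0.45,0,0,0,-4.3,0.5,0,0,0,-4.3,0.5,0,0]'

```text
clock: 4.32
tool_pos: [0.6754, 0.0112, 0.1978]
orientation: [179.4, -0.2, -81.5]
force: [-22.9, -6.6, 24.8]
opening: 0.009
gripper_force: 30.0
```

```bash
python3 -c "
from g import *
rel(car(.1926,-.001),.190,-81.5)"
```

```text
t 4.33 rel [-0.0022  0.0012  0.0018] turn -0.0 pos [0.6754 0.0112 0.1978] rpy [179.4  -0.2 -81.5] j6 [ 17.  23.  -3.   0. -65.  -9.] F [-22.9  -6.6  24.8] op 0.009
```

Converted, -0.08 m is -4, -0.06 m is -3.

>>> drive_effector --ticks '[0,0.1,0,0,0.03,0,0.1,-0.1,0,0.06,0,0.1,-0.1,0,0.06,0,0.1,-3,0,0.06,0,0.1,-4,0,0.06]'

```text
clock: 4.95
tool_pos: [0.68, 0.0142, 0.2791]
orientation: [-179.7, -0.0, -81.5]
force: [0.7, -0.1, -0.3]
opening: 0.0532
gripper_force: 0.0
```

Run:
```python
from g import *
from h import *
rel([.542,.3505],.15,-116.2)
for n in("top","side"):
    s=snap(n);W=cloud(s);w=white(s);d=W[...,:2]-car(.1926,0);u=np.array([np.cos(np.radians(CY)),np.sin(np.radians(CY))]);v=np.array([-u[1],u[0]])
    m=w&(abs(d@u)<.04)&(abs(d@v)<.11)&(abs(d@v)>.045)&(W[...,2]>.15)&(W[...,2]<.22)
    print(n,m.sum(),np.median(d[m]@u)+.1926,np.percentile(W[m][:,2],[50,90]))
```

```text
t 4.95 rel [-0.353   0.0867  0.1231] turn 34.7 pos [0.68   0.0142 0.2791] rpy [-179.7   -0.   -81.5] j6 [ 18.  20.   4.   0. -73.  -9.] F [ 0.7 -0.1 -0.3] op 0.0532
top 113 0.19238158386312224 [0.19429007 0.19837276]
side 134 0.1925438461084586 [0.19431764 0.1970426 ]
```

Converted, -0.353 m is -17.65, 0.12 m is 6, 34.7 degrees is 3.47.

>>> drive_effector --ticks '[-17.65,4.35,0,3.47,0.088,-17.65,4.35,0,3.47,0.088,-17.65,4.35,0,3.47,0.088,-17.65,4.35,0,3.47,0.088,-17.65,4.35,0,3.47,0.088,-17.65,4.35,3,3.47,0.088,-17.65,4.35,6,3.47,0.088,-17.65,4.35,6,3.47,0.088]'

```text
clock: 6.05
tool_pos: [0.5377, 0.3494, 0.1507]
orientation: [179.8, -0.5, -116.2]
force: [-0.5, -0.7, 1.3]
opening: 0.0874
gripper_force: 0.0
```

```bash
python3 -c "
from g import *
rel([.542,.3505],.025,-116.2)"
```

```text
t 6.05 rel [-0.0029 -0.0034  0.1197] turn 0.0 pos [0.5377 0.3494 0.1507] rpy [ 179.8   -0.5 -116.2] j6 [ 50.  22. -11.  -0. -57. -77.] F [-0.5 -0.7  1.3] op 0.0874
```

Converted, 0.08 m is 4, 0.05 m is 2.5.

>>> drive_effector --ticks '[-0.1,-0.15,2.5,0,0.088,-0.1,-0.15,4,0,0.088,-0.1,-0.15,4,0,0.088]'

```text
clock: 6.42
tool_pos: [0.5438, 0.3494, 0.0744]
orientation: [180.0, -0.2, -116.3]
force: [-0.7, 0.6, 0.4]
opening: 0.0877
gripper_force: 0.0
```

```bash
python3 -c "
from g import *
rel([.542,.3505],.025,-116.2)"
```

```text
t 6.42 rel [-0.0002  0.0021  0.0434] turn -0.1 pos [0.5438 0.3494 0.0744] rpy [ 180.    -0.2 -116.3] j6 [ 50.  27. -15.   0. -49. -76.] F [-0.7  0.6  0.4] op 0.0877
```

Converted, 0.043 m is 2.15, 0.03 m is 1.5.

>>> drive_effector --ticks '[0,0.05,1.5,0,0.088,0,0.05,2.15,0,0.088,0,0.05,2.15,0,0.088,0,0.05,2.15,0,0,0,0.05,2.15,0,0,0,0.05,2.15,0,0,0,0.05,2.15,0,0,0,0.05,2.15,0,0]'

```text
clock: 7.42
tool_pos: [0.5429, 0.3513, 0.0329]
orientation: [-180.0, 0.0, -116.2]
force: [-0.7, 0.4, 2.1]
opening: 0.0521
gripper_force: 29.8
```

>>> drive_effector --ticks '[0,0,0,0,0,0,0,0,0,0]'

```text
clock: 7.68
tool_pos: [0.5429, 0.3513, 0.0328]
orientation: [-180.0, 0.0, -116.2]
force: [-2.4, -0.3, 3.0]
opening: 0.0522
gripper_force: 29.8
```

```bash
python3 -c "
from g import *
rel([.542,.3505],.025,-116.2)"
```

```text
t 7.67 rel [0.0011 0.0005 0.0018] turn -0.0 pos [0.5429 0.3513 0.0328] rpy [-180.     0.  -116.2] j6 [ 50.  30. -17.  -0. -44. -76.] F [-2.4 -0.3  3. ] op 0.0522
```

>>> drive_effector --ticks '[0,0,-1,0,0,0,0,-2,0,0,0,0,-3.5,0,0,0,0,-5,0,0,0,0,-6.5,0,0,0,0,-7.5,0,0,0,0,-7.5,0,0,0,0,-7.5,0,0]'

```text
clock: 8.68
tool_pos: [0.5422, 0.3507, 0.1809]
orientation: [179.9, -0.1, -116.2]
force: [-0.5, -0.8, -5.2]
opening: 0.0521
gripper_force: 30.0
```

Run:
```python
from h import *
s=snap("side");cv2.imwrite("pics/side2.png",cv2.resize(s["frame"][180:420,140:420,::-1],None,fx=2,fy=2))
```

```text
(no output)
```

View pics/side2.png

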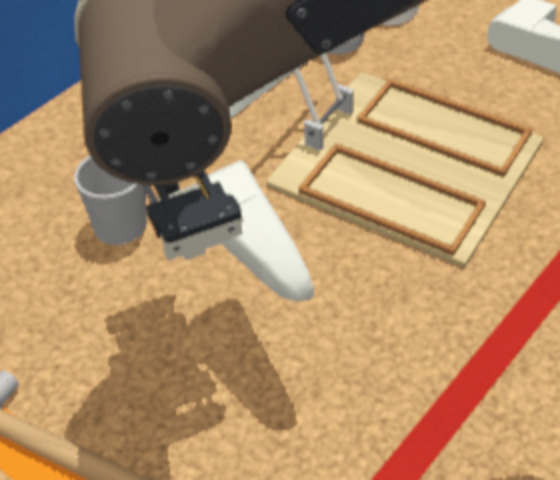

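It shows last_a held at (240,220) in the crop, apparently still close to lying flat. I'll measure its roll about the closing line.

Create roll.py:
```python
from h import *
import sys
from plant import ctrl
def roll(zdir):  # zdir=+1/-1: where the ankle points (sign along tool x)
    o=ctrl.get_obs();y0=np.radians(o["orientation"][2]);G=np.array(o["tool_pos"])-[0,0,.006]
    ty=np.array([np.sin(y0),-np.cos(y0)]);tx=np.array([np.cos(y0),np.sin(y0)])
    C=[]
    for n in("top","side"):
        s=snap(n);W=cloud(s);w=white(s);d=W-G
        a=d[...,:2]@ty+(-.054);b=d[...,:2]@tx;z=d[...,2]
        m=w&(a>-.01)&(a<.11)&(abs(b)<.15)&(abs(z)<.15)
        C.append(np.c_[a[m],b[m],z[m]]);print(n,m.sum())
    C=np.concatenate(C)
    # a model: instep section; fit angle phi: hanging direction of (sole->ankle) axis, section at a in [0,.1]: z range 0..ztop(a), |y|<w
    for lo,hi in((0,.03),(.03,.06),(.06,.09)):
        k=C[(C[:,0]>lo)&(C[:,0]<hi)];print((lo,hi),len(k),"b",np.percentile(k[:,1],[2,50,98]).round(4),"z",np.percentile(k[:,2],[2,50,98]).round(4))
    return C
if __name__=="__main__": roll(1)
```

```bash
python3 roll.py
```

```text
top 552
side 1458
(0, 0.03) 539 b [0.0306 0.0599 0.0887] z [-0.0133  0.0238  0.0801]
(0.03, 0.06) 812 b [-0.037   0.0509  0.0882] z [-0.0123  0.0287  0.0791]
(0.06, 0.09) 449 b [0.0538 0.071  0.0886] z [-0.0125  0.0161  0.029 ]
```

Friction holds the last flat in the grip. I'll use the carrier's outer strip: turn the last parallel to it, push the lower sole edge against the strip's top corner, and arc the gripper up and over so the last rolls about the pads.

```bash
python3 -c "
from g import *
rel(car(.054,.240),.12,-81.5)"
```

```text
t 8.82 rel [ 0.1255 -0.0159  0.0551] turn -34.7 pos [0.5424 0.3507 0.1811] rpy [ 1.800e+02 -1.000e-01 -1.162e+02] j6 [ 50.  21.  -9.  -0. -61. -76.] F [ 0.4  0.4 -4.4] op 0.0516
```

>>> drive_effector --ticks '[1.5,-0.2,0,-0.9,0,3,-0.4,0.5,-1.8,0,4.5,-0.6,1,-2.7,0,5.75,-0.75,2,-3.47,0,6.275,-0.8,2.75,-3.47,0,6.275,-0.8,2.75,-3.47,0]'

```text
clock: 9.57
tool_pos: [0.5008, 0.2302, 0.1263]
orientation: [179.8, -0.1, -81.6]
force: [1.0, 0.8, -3.8]
opening: 0.0521
gripper_force: 30.0
```

```bash
python3 -c "
from g import *
rel(car(.054,.225),.042,-81.5)"; python3 roll.py
```

```text
t 9.57 rel [ 0.0142 -0.0006  0.0783] turn -0.1 pos [0.5008 0.2302 0.1263] rpy [ 1.798e+02 -1.000e-01 -8.160e+01] j6 [ 45.  16. -24.  -0. -50. -37.] F [ 1.   0.8 -3.8] op 0.0521
top 477
side 937
(0, 0.03) 394 b [-0.0395  0.051   0.0872] z [-0.0172  0.0231  0.0902]
(0.03, 0.06) 558 b [-0.0382  0.0554  0.0873] z [-0.0145  0.0233  0.077 ]
(0.06, 0.09) 373 b [0.053  0.0685 0.0873] z [-0.0105  0.0165  0.0302]
```

>>> drive_effector --ticks '[0.3,0,2,0,0,0.7,0,3.5,0,0,0.7,0,3.9,0,0,0.7,0,3.9,0,0,1,0,3.9,0,0,1.3,0,3.9,0,0,1.5,0,3.85,0,0,1.5,0,3.85,0,0]'

```text
clock: 10.68
tool_pos: [0.507, 0.2045, 0.052]
orientation: [-179.8, 0.3, -81.5]
force: [-7.3, 12.0, -2.2]
opening: 0.0518
gripper_force: 30.0
```

```bash
python3 -c "
from g import *
rel(car(.054,.214),.042,-81.5)"
```

```text
t 10.68 rel [-0.0012  0.0018  0.004 ] turn -0.0 pos [0.507  0.2045 0.052 ] rpy [-179.8    0.3  -81.5] j6 [ 42.  21. -29.  -0. -40. -34.] F [-7.3 12.  -2.2] op 0.0518
```

The manual's scale: shifts go in units of 20 mm and turns go in units of 10 degrees. Converting my numbers, -0.052 m is -2.6, -0.045 m is -2.25.

>>> drive_effector --ticks '[0.3,0,-0.3,0,0,0.5,0,-0.65,0,0,0.7,0,-1.05,0,0,1,0,-1.5,0,0,1.3,0,-1.9,0,0,1.7,0,-2.25,0,0,2.1,0,-2.6,0,0,2.1,0,-2.6,0,0]'

```text
clock: 11.68
tool_pos: [0.5123, 0.159, 0.1031]
orientation: [180.0, -0.0, -81.6]
force: [-0.3, 0.3, -4.4]
opening: 0.0521
gripper_force: 30.3
```

```bash
python3 roll.py; python3 -c "
from g import *
rel(car(.054,.214),.042,-81.5)
from h import *
s=snap('side');cv2.imwrite('pics/side3.png',cv2.resize(s['frame'][180:420,180:460,::-1],None,fx=2,fy=2))"
```

```text
top 511
side 1076
(0, 0.03) 469 b [-0.039   0.0365  0.076 ] z [-0.0563 -0.0174  0.0879]
(0.03, 0.06) 581 b [-0.0382  0.0357  0.0752] z [-0.0662 -0.0197  0.0795]
(0.06, 0.09) 410 b [0.0272 0.0452 0.072 ] z [-0.0631 -0.0295 -0.017 ]
t 11.78 rel [-0.0466  0.0001  0.0543] turn -0.0 pos [0.512  0.1594 0.1023] rpy [ 1.799e+02 -1.000e-01 -8.150e+01] j6 [ 38.  16. -28.   0. -46. -30.] F [-0.4  0.2 -4.7] op 0.052
```

View pics/side3.png

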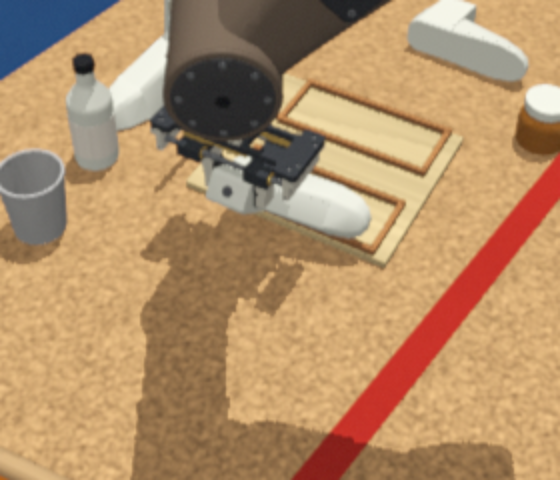

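The crop shows the last rolled about halfway, its toe tilted down over the left strip at (350,215). Continue the arc.

Converted, 0.01 m is 0.5, -0.005 m is -0.25.

>>> drive_effector --ticks '[0.5,0,0,0,0,0.9,0,-0.15,0,0,1.3,0,-0.25,0,0,1.7,0,-0.3,0,0,2.1,0,-0.3,0,0,2.5,0,-0.25,0,0,2.9,0,-0.15,0,0,3.3,0,0,0,0]'

```text
clock: 12.82
tool_pos: [0.5223, 0.0945, 0.1024]
orientation: [-180.0, 0.0, -81.5]
force: [0.0, -0.3, -4.3]
opening: 0.0517
gripper_force: 30.3
```

```bash
python3 roll.py; python3 -c "
from g import *
rel(car(.054,.078),.17,-81.5)"
```

```text
top 507
side 1021
(0, 0.03) 425 b [-0.0374  0.0353  0.0756] z [-0.0515 -0.0167  0.0893]
(0.03, 0.06) 562 b [-0.0376  0.0361  0.0759] z [-0.0707 -0.0193  0.0876]
(0.06, 0.09) 408 b [0.0279 0.0448 0.0733] z [-0.0662 -0.0291 -0.0163]
t 12.93 rel [ 0.0235  0.0002 -0.0739] turn -0.1 pos [0.5219 0.0941 0.1021] rpy [179.9  -0.  -81.6] j6 [ 31.  16. -29.  -0. -46. -23.] F [ 0.4  0.  -4. ] op 0.0515
```

>>> drive_effector --ticks '[0.5,0,-0.2,0,0,1,0,-0.2,0,0,1.5,0,-0.2,0,0,1.8,0,-0.2,0,0,2.1,0,-0.2,0,0,2.3,0,-0.2,0,0]'

```text
clock: 13.68
tool_pos: [0.529, 0.0492, 0.1066]
orientation: [180.0, 0.0, -81.5]
force: [1.1, -0.8, -4.4]
opening: 0.0519
gripper_force: 30.3
```

```bash
python3 -c "
from g import *
rel(car(.054,.078),.17,-81.5)"
```

```text
t 13.68 rel [-0.0221  0.0006 -0.0694] turn -0.0 pos [0.529  0.0492 0.1066] rpy [180.    0.  -81.5] j6 [ 26.  15. -28.  -0. -46. -18.] F [ 1.1 -0.8 -4.4] op 0.0519
```

Create hull.py:
```python
from roll import *
C=roll(1)
k=C[(C[:,0]>.0)&(C[:,0]<.06)&(C[:,2]<.0)&(C[:,1]>-.03)&(C[:,1]<.095)]
H,xe,ye=np.histogram2d(k[:,1]*1000,k[:,2]*1000,bins=[np.arange(-30,100,6),np.arange(-114,1,6)])
print("cols b from",xe[0],"to",xe[-2])
for j in range(H.shape[1])[::-1]:print("%5d "%ye[j],"".join("%3d"%min(v,99) if v>1 else "  ." for v in H[:,j]))
```

```bash
python3 hull.py
```

```text
top 504
side 970
(0, 0.03) 422 b [-0.0378  0.0328  0.075 ] z [-0.0504 -0.0168  0.0883]
(0.03, 0.06) 535 b [-0.0373  0.0348  0.0747] z [-0.064  -0.0191  0.0879]
(0.06, 0.09) 390 b [0.0276 0.0442 0.0727] z [-0.0656 -0.0291 -0.0168]
cols b from -30 to 90
   -6    .  .  .  .  .  .  .  .  .  .  .  .  .  .  .  .  .  .  .  .  .
  -12    .  .  .  .  .  .  .  .  .  2 13 21 25 16  5  4  2  .  .  .  .
  -18    .  .  .  .  .  .  .  .  5 14 24 26 34 41 45 36 13  3  .  .  .
  -24    .  .  .  .  .  .  .  3  9 19 19 21  7  5 10 19 48 26  .  .  .
  -30    .  .  .  .  .  .  .  7 22 20 23  8  2  .  .  2  .  8  .  .  .
  -36    .  .  .  .  .  .  4 13 18 30 11  .  .  .  .  .  .  .  .  .  .
  -42    .  .  .  .  .  .  . 14 28 17  3  .  .  .  .  .  .  .  .  .  .
  -48    .  .  .  .  .  .  .  5 17  7  .  .  .  .  .  .  .  .  .  .  .
  -54    .  .  .  .  .  .  .  .  7  6  .  .  .  .  .  .  .  .  .  .  .
  -60    .  .  .  .  .  .  .  .  .  7  .  .  .  .  .  .  .  .  .  .  .
  -66    .  .  .  .  .  .  .  .  .  .  7  .  .  .  .  .  .  .  .  .  .
  -72    .  .  .  .  .  .  .  .  .  .  .  2  .  .  .  .  .  .  .  .  .
  -78    .  .  .  .  .  .  .  .  .  .  .  .  .  .  .  .  .  .  .  .  .
  -84    .  .  .  .  .  .  .  .  .  .  .  .  .  .  .  .  .  .  .  .  .
  -90    .  .  .  .  .  .  .  .  2  .  .  .  .  .  .  .  .  .  .  .  .
  -96    .  .  .  .  .  .  .  .  .  .  .  .  .  .  .  .  .  .  .  .  .
 -102    .  .  .  .  .  .  .  .  .  .  .  .  .  .  .  .  .  .  .  .  .
 -108    .  .  .  .  .  .  .  .  .  .  .  .  .  .  .  .  .  .  .  .  .
 -114    .  .  .  .  .  .  .  .  .  .  .  .  .  .  .  .  .  .  .  .  .
```

The section shows a roll of about 37° with the lower sole edge at (b 38, z -72 mm). I'll go back into the bay, lower, and push against the inner strip.

Converted, -0.022 m is -1.1, -0.018 m is -0.9.

>>> drive_effector --ticks '[-0.75,0,0,0,0,-1.6,0,0,0,0,-1.6,0,0.3,0,0,-1.6,0,0.625,0,0,-1.5,0,0.625,0,0,-1.3,0,0.625,0,0,-1.1,0,0.625,0,0,-0.9,0,0.625,0,0]'

```text
clock: 14.78
tool_pos: [0.5262, 0.0707, 0.0968]
orientation: [-179.9, 0.3, -81.5]
force: [-24.9, 30.4, 34.3]
opening: 0.0521
gripper_force: 40.5
```

```bash
python3 -c "
from g import *
rel(car(.054,.080),.087,-81.5)"
```

```text
t 14.78 rel [-0.0024  0.001   0.0038] turn -0.0 pos [0.5262 0.0707 0.0968] rpy [-179.9    0.3  -81.5] j6 [ 29.  16. -29.  -0. -45. -20.] F [-24.9  30.4  34.3] op 0.0521
```

>>> drive_effector --ticks '[0.2,0,-0.3,0,0,0.45,0,-0.45,0,0,0.75,0,-0.6,0,0,1.05,0,-0.7,0,0,1.35,0,-0.775,0,0,1.7,0,-0.825,0,0]'

```text
clock: 15.52
tool_pos: [0.5324, 0.0347, 0.1118]
orientation: [-179.8, 0.1, -81.5]
force: [-1.5, 6.7, 2.0]
opening: 0.052
gripper_force: 31.9
```

```bash
python3 hull.py; python3 -c "
from g import *
rel(car(.054,.080),.087,-81.5)"
```

```text
top 434
side 1022
(0, 0.03) 358 b [-0.0364  0.0015  0.0505] z [-0.0804 -0.0367  0.0893]
(0.03, 0.06) 549 b [-0.036   0.0085  0.0496] z [-0.0813 -0.0412  0.0898]
(0.06, 0.09) 399 b [-0.0026  0.0141  0.0468] z [-0.0836 -0.0526 -0.0391]
cols b from -30 to 90
   -6    .  .  .  .  .  .  .  .  .  .  .  .  .  .  .  .  .  .  .  .  .
  -12    .  .  .  .  .  .  .  .  .  .  .  .  .  .  .  .  .  .  .  .  .
  -18    .  .  .  .  .  .  .  .  .  .  .  .  .  .  .  .  .  .  .  .  .
  -24    .  .  .  .  .  .  .  3  2  .  .  .  .  .  .  .  .  .  .  .  .
  -30    .  .  .  .  .  4 10 10 19 14  .  .  .  .  .  .  .  .  .  .  .
  -36    .  .  .  3 16 11 21 22 29 22 14  2  .  .  .  .  .  .  .  .  .
  -42    .  .  . 12 17 22 29 23 17 15 13 11  6  .  .  .  .  .  .  .  .
  -48    .  .  . 14 37 26 18 13  5  2  4  7 16  .  .  .  .  .  .  .  .
  -54    .  .  . 19 22 10  .  .  .  .  .  .  8 11  .  .  .  .  .  .  .
  -60    .  .  . 19 19  .  .  .  .  .  .  .  . 16  .  .  .  .  .  .  .
  -66    .  .  . 13 20  .  .  .  .  .  .  .  .  3  .  .  .  .  .  .  .
  -72    .  .  . 14 13  .  .  .  .  .  .  .  .  .  .  .  .  .  .  .  .
  -78    .  .  .  6 32  .  .  .  .  .  .  .  .  .  .  .  .  .  .  .  .
  -84    .  .  .  . 17  .  .  .  .  .  .  .  .  .  .  .  .  .  .  .  .
  -90    .  .  .  .  .  .  .  .  .  .  .  .  .  .  .  .  .  .  .  .  .
  -96    .  .  .  4  .  2  2  .  .  .  .  .  .  .  .  .  .  .  .  .  .
 -102    .  .  .  .  .  .  .  .  .  .  .  .  .  .  .  .  .  .  .  .  .
 -108    .  .  .  .  .  .  .  .  .  .  .  .  .  .  .  .  .  .  .  .  .
 -114    .  .  .  .  .  .  .  .  .  .  .  .  .  .  .  .  .  .  .  .  .
t 15.62 rel [-0.0395  0.0018  0.0189] turn -0.0 pos [0.5325 0.0341 0.1119] rpy [-1.798e+02  1.000e-01 -8.150e+01] j6 [ 25.  15. -28.  -0. -47. -16.] F [-2.7  4.4  3.3] op 0.052
```

Roll is about 69° now. A bit further over the strip, then lift.

Converted, -0.02 m is -1, 0.003 m is 0.15.

>>> drive_effector --ticks '[0.4,0,0.05,0,0,0.8,0,0.15,0,0,1.2,0,0.25,0,0,1.5,0,0.35,0,0,1.5,0,0.35,0,0,1.5,0,-1,0,0,0,0,-2,0,0,0,0,-2,0,0]'

```text
clock: 16.62
tool_pos: [0.5323, 0.0347, 0.1524]
orientation: [-179.8, 0.0, -81.5]
force: [-0.1, -0.4, -4.6]
opening: 0.0519
gripper_force: 32.4
```

```bash
python3 hull.py|tail -22; python3 -c "
from g import *
rel(car(.054,.076),.12,-81.5)"
```

```text
(0.03, 0.06) 569 b [-0.0379 -0.014   0.026 ] z [-0.0769 -0.043   0.0882]
(0.06, 0.09) 396 b [-0.0299 -0.0123  0.0193] z [-0.0753 -0.0538 -0.0425]
cols b from -30 to 90
   -6    .  .  .  .  .  .  .  .  .  .  .  .  .  .  .  .  .  .  .  .  .
  -12    .  .  .  .  .  .  .  .  .  .  .  .  .  .  .  .  .  .  .  .  .
  -18    .  .  .  .  .  .  .  .  .  .  .  .  .  .  .  .  .  .  .  .  .
  -24    .  .  .  .  .  .  .  .  .  .  .  .  .  .  .  .  .  .  .  .  .
  -30    .  4  6  4  5  6  2  .  .  .  .  .  .  .  .  .  .  .  .  .  .
  -36    . 18 22 21 27 12 15 10  2  .  .  .  .  .  .  .  .  .  .  .  .
  -42    6 33 28 27 23 24 21 18  3  .  .  .  .  .  .  .  .  .  .  .  .
  -48   15 41 17 11 12 17 16 11  5  .  .  .  .  .  .  .  .  .  .  .  .
  -54   44 28  3  .  .  .  .  2  5  .  .  .  .  .  .  .  .  .  .  .  .
  -60   40  8  .  .  .  .  .  .  4  4  .  .  .  .  .  .  .  .  .  .  .
  -66   31  .  .  .  .  .  .  .  .  3  .  .  .  .  .  .  .  .  .  .  .
  -72    8  .  .  .  .  .  .  .  .  3  .  .  .  .  .  .  .  .  .  .  .
  -78    2  .  .  .  .  .  .  .  .  .  .  .  .  .  .  .  .  .  .  .  .
  -84    3  .  .  .  .  .  .  .  .  .  .  .  .  .  .  .  .  .  .  .  .
  -90    .  .  .  .  .  .  .  .  .  .  .  .  .  .  .  .  .  .  .  .  .
  -96    .  .  .  .  .  .  .  .  .  .  .  .  .  .  .  .  .  .  .  .  .
 -102    .  .  .  .  .  .  .  .  .  .  .  .  .  .  .  .  .  .  .  .  .
 -108    .  .  .  .  .  .  .  .  .  .  .  .  .  .  .  .  .  .  .  .  .
 -114    .  .  .  .  .  .  .  .  .  .  .  .  .  .  .  .  .  .  .  .  .
t 16.73 rel [-0.0359  0.0002  0.0245] turn -0.0 pos [0.531  0.0335 0.1505] rpy [180.   -0.  -81.5] j6 [ 25.  12. -25.  -0. -52. -16.] F [-0.8  0.6 -5.1] op 0.0519
```

Converted, 0.038 m is 1.9, -0.034 m is -1.7.

>>> drive_effector --ticks '[-0.9,0,0,0,0,-1.7,0,0,0,0,-1.7,0,1,0,0,-1.7,0,1.7,0,0,-1.7,0,1.9,0,0,-1.7,0,2.1,0,0,-1.7,0,2.25,0,0]'

```text
clock: 17.6
tool_pos: [0.5266, 0.0674, 0.1058]
orientation: [-180.0, 0.0, -81.5]
force: [0.5, -0.6, -3.9]
opening: 0.0526
gripper_force: 32.4
```

```bash
python3 hull.py|tail -17 | head -13; python3 -c "
from g import *
rel(car(.054,.074),.098,-81.5)"
```

```text
  -18    .  .  .  .  .  .  .  .  .  .  .  .  .  .  .  .  .  .  .  .  .
  -24    .  .  .  .  .  .  .  .  .  .  .  .  .  .  .  .  .  .  .  .  .
  -30    .  2  9  6  5  9  8  2  .  .  .  .  .  .  .  .  .  .  .  .  .
  -36    . 25 21 18 21 18 12 14  .  .  .  .  .  .  .  .  .  .  .  .  .
  -42    8 39 28 30 27 32 20 18  5  .  .  .  .  .  .  .  .  .  .  .  .
  -48   25 37 12 11  6  5 14  5  4  .  .  .  .  .  .  .  .  .  .  .  .
  -54   43 12  .  .  .  .  .  2 10  .  .  .  .  .  .  .  .  .  .  .  .
  -60   35  6  .  .  .  .  .  .  2  3  .  .  .  .  .  .  .  .  .  .  .
  -66   21  .  .  .  .  .  .  .  .  4  .  .  .  .  .  .  .  .  .  .  .
  -72   14  .  .  .  .  .  .  .  .  7  .  .  .  .  .  .  .  .  .  .  .
  -78    2  .  .  .  .  .  .  .  .  .  .  .  .  .  .  .  .  .  .  .  .
  -84    .  .  .  .  .  .  .  .  .  .  .  .  .  .  .  .  .  .  .  .  .
  -90    4  4  .  .  .  .  .  .  .  .  .  .  .  .  .  .  .  .  .  .  .
t 17.7 rel [0.0002 0.0006 0.0017] turn -0.0 pos [0.5264 0.0673 0.1057] rpy [-180.     0.   -81.5] j6 [ 28.  15. -28.   0. -46. -20.] F [-0.6 -0.5 -4.2] op 0.0522
```

>>> drive_effector --ticks '[0,0,0.1,0,0,0,0,0.2,0,0,0,0,0.3,0,0,0,0,0.3,0,0]'

```text
clock: 18.2
tool_pos: [0.5262, 0.0673, 0.0995]
orientation: [180.0, -0.0, -81.5]
force: [-0.3, 0.5, -4.6]
opening: 0.052
gripper_force: 32.4
```

>>> drive_effector --ticks '[0,0,0.1,0,0,0,0,0.2,0,0,0,0,0.2,0,0]'

```text
clock: 18.58
tool_pos: [0.5265, 0.0677, 0.0978]
orientation: [-179.9, 0.0, -81.5]
force: [-10.6, 2.1, 19.7]
opening: 0.0522
gripper_force: 33.3
```

```bash
python3 hull.py|tail -17 | head -13
```

```text
  -18    .  .  .  .  .  .  .  .  .  .  .  .  .  .  .  .  .  .  .  .  .
  -24    .  .  .  .  .  .  .  .  .  .  .  .  .  .  .  .  .  .  .  .  .
  -30    .  2  5  9  9  5  4  2  .  .  .  .  .  .  .  .  .  .  .  .  .
  -36    2 20 27 18 19 17 23  9  .  .  .  .  .  .  .  .  .  .  .  .  .
  -42    8 45 16 29 24 27 26 17  2  .  .  .  .  .  .  .  .  .  .  .  .
  -48   32 34 11 16 11  8  9  9  6  .  .  .  .  .  .  .  .  .  .  .  .
  -54   40 16  .  .  .  .  .  .  6  2  .  .  .  .  .  .  .  .  .  .  .
  -60   36  3  .  .  .  .  .  .  4  4  .  .  .  .  .  .  .  .  .  .  .
  -66   23  .  .  .  .  .  .  .  .  5  .  .  .  .  .  .  .  .  .  .  .
  -72    4  .  .  .  .  .  .  .  .  4  .  .  .  .  .  .  .  .  .  .  .
  -78    3  .  .  .  .  .  .  .  .  .  .  .  .  .  .  .  .  .  .  .  .
  -84    8  .  .  .  .  .  .  .  .  .  .  .  .  .  .  .  .  .  .  .  .
  -90    .  .  .  .  .  .  .  .  .  .  .  .  .  .  .  .  .  .  .  .  .
```

>>> drive_effector --ticks '[0,0,-0.05,0,0,0,0,-0.05,0,0.06,0,0,-0.05,0,0.075,0,0,-0.05,0,0.075,0,0,-1.5,0,0.075,0,0,-4,0,0.075,0,0,-6,0,0.075,0,0,-8,0,0.075]'

```text
clock: 19.68
tool_pos: [0.5263, 0.0673, 0.257]
orientation: [-180.0, 0.0, -81.5]
force: [0.6, 0.7, -0.6]
opening: 0.0751
gripper_force: 0.0
```

Run:
```python
from g import *
from h import *
rel([.522,-.3835],.15,-84.6)
s=snap('top');np.savez("pics/top4.npz",**s)
s=snap('side');np.savez("pics/side4.npz",**s);cv2.imwrite('pics/side4.png',cv2.resize(s['frame'][150:350,210:450,::-1],None,fx=2.5,fy=2.5))
```

```text
t 19.68 rel [0.4452 0.0707 0.101 ] turn 3.1 pos [0.5263 0.0673 0.257 ] rpy [-180.     0.   -81.5] j6 [ 28.   7. -17.   0. -66. -20.] F [ 0.6  0.7 -0.6] op 0.0751
```

View pics/side4.png

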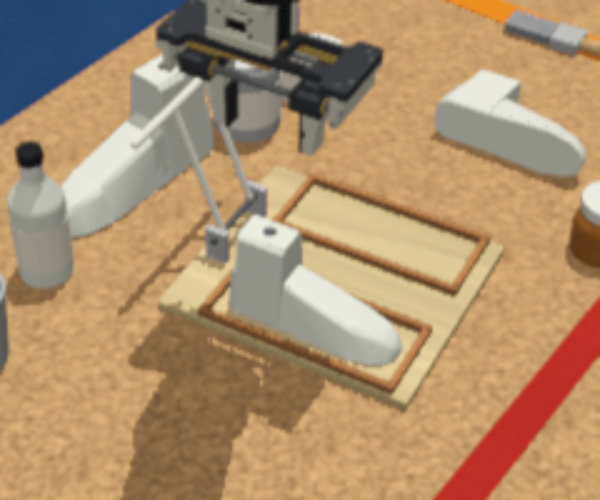

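last_a stands upright inside the left bay (crop, (270,230) to (390,350)), and the hoop is back at (190,110). Now last_b, mirrored.

Converted, 0.445 m is 22.25, 0.071 m is 3.55, 3.1 degrees is 0.31.

>>> drive_effector --ticks '[22.25,3.55,0,0.31,0.088,22.25,3.55,0,0.31,0.088,22.25,3.55,0,0.31,0.088,22.25,3.55,0,0.31,0.088,22.25,3.55,0,0.31,0.088,22.25,3.55,1.5,0.31,0.088,22.25,3.55,5,0.31,0.088,22.25,3.55,6,0.31,0.088]'

```text
clock: 20.78
tool_pos: [0.5217, -0.3818, 0.1406]
orientation: [-179.9, -0.0, -84.7]
force: [1.4, 0.2, -0.2]
opening: 0.0878
gripper_force: 0.0
```

>>> drive_effector --ticks '[0,0,0,0,0.088,0,0,0,0,0.088]'

```text
clock: 21.02
tool_pos: [0.522, -0.3797, 0.142]
orientation: [180.0, -0.0, -84.6]
force: [0.6, 0.8, 1.6]
opening: 0.0877
gripper_force: 0.0
```

```bash
python3 -c "
from g import *
rel([.522,-.3835],.026,-84.6)"
```

```text
t 21.02 rel [0.0037 0.0004 0.11  ] turn -0.0 pos [ 0.522  -0.3797  0.142 ] rpy [180.   -0.  -84.6] j6 [-19.  23. -11.   0. -56.  24.] F [0.6 0.8 1.6] op 0.0877
```

Converted, 0.11 m is 5.5, 0.09 m is 4.5.

>>> drive_effector --ticks '[0.15,0,2.5,0,0.088,0.15,0,4.5,0,0.088,0.15,0,5.5,0,0.088,0.15,0,5.5,0,0.088,0.15,0,5.5,0,0,0.15,0,5.5,0,0,0.15,0,5.5,0,0,0.15,0,5.5,0,0]'

```text
clock: 22.02
tool_pos: [0.5222, -0.3826, 0.0324]
orientation: [-180.0, -0.0, -84.6]
force: [-0.7, 0.4, -0.0]
opening: 0.053
gripper_force: 0.0
```

>>> drive_effector --ticks '[0,0,0,0,0,0,0,0,0,0,0,0,0,0,0]'

```text
clock: 22.4
tool_pos: [0.5222, -0.3827, 0.0323]
orientation: [-180.0, -0.0, -84.6]
force: [-1.0, 0.5, 5.1]
opening: 0.0521
gripper_force: 29.8
```

>>> drive_effector --ticks '[0,0,-1,0,0,0,0,-2,0,0,0,0,-3.5,0,0,0,0,-5,0,0,0,0,-5,0,0]'

```text
clock: 23.02
tool_pos: [0.5231, -0.383, 0.1335]
orientation: [-179.8, -0.1, -84.6]
force: [0.4, -0.3, -5.2]
opening: 0.0516
gripper_force: 30.0
```

```bash
python3 -c "
from g import *
rel(car(.054,-.240),.12,-81.5)"; python3 roll.py
```

```text
t 23.02 rel [-0.1342 -0.0619  0.0075] turn -3.1 pos [ 0.5231 -0.383   0.1335] rpy [-1.798e+02 -1.000e-01 -8.460e+01] j6 [-19.  23. -12.   0. -55.  24.] F [ 0.4 -0.3 -5.2] op 0.0516
top 520
side 531
(0, 0.03) 414 b [-0.0862 -0.0781 -0.002 ] z [-0.0257  0.0197  0.0896]
(0.03, 0.06) 348 b [-0.087  -0.0794 -0.0457] z [-0.0281  0.0167  0.0352]
(0.06, 0.09) 133 b [-0.0852 -0.0757 -0.0518] z [-0.0233  0.0168  0.0305]
```

>>> drive_effector --ticks '[-2.5,-1,0,-0.31,0,-5,-2.25,0,-0.31,0,-6.7,-3.1,0.35,-0.31,0,-6.7,-3.1,0.35,-0.31,0,-6.7,-3.1,0.35,-0.31,0]'

```text
clock: 23.75
tool_pos: [0.5703, -0.2431, 0.1232]
orientation: [179.8, 0.0, -81.5]
force: [-0.0, -0.7, -5.1]
opening: 0.0518
gripper_force: 30.0
```

```bash
python3 -c "
from g import *
rel(car(.054,-.225),.044,-81.5)"
```

```text
t 23.75 rel [-0.0143 -0.0018  0.0732] turn 0.0 pos [ 0.5703 -0.2431  0.1232] rpy [179.8   0.  -81.5] j6 [ -5.  22. -16.  -0. -53.  14.] F [-0.  -0.7 -5.1] op 0.0518
```

>>> drive_effector --ticks '[-0.3,-0.1,2,0,0,-0.5,-0.1,3.5,0,0,-0.5,-0.1,3.65,0,0,-0.7,-0.1,3.65,0,0,-1,-0.1,3.65,0,0,-1.3,-0.1,3.65,0,0,-1.45,-0.1,3.65,0,0]'

```text
clock: 24.62
tool_pos: [0.5698, -0.2149, 0.0532]
orientation: [-179.9, -0.1, -81.4]
force: [0.5, -14.5, -2.5]
opening: 0.0519
gripper_force: 30.0
```

```bash
python3 -c "
from g import *
rel(car(.054,-.2135),.044,-81.5)"
```

```text
t 24.62 rel [0.0023 0.0019 0.0032] turn 0.1 pos [ 0.5698 -0.2149  0.0532] rpy [-1.799e+02 -1.000e-01 -8.140e+01] j6 [ -2.  25. -21.   0. -43.  11.] F [  0.5 -14.5  -2.5] op 0.0519
```

Converted, -0.024 m is -1.2, -0.047 m is -2.35.

>>> drive_effector --ticks '[-0.3,0,-0.25,0,0,-0.5,0,-0.55,0,0,-0.7,0,-0.85,0,0,-0.95,0,-1.2,0,0,-1.2,0,-1.55,0,0,-1.55,0,-1.85,0,0,-1.9,0,-2.1,0,0,-2.35,0,-2.35,0,0]'

```text
clock: 25.62
tool_pos: [0.5618, -0.1672, 0.0992]
orientation: [180.0, 0.0, -81.5]
force: [0.9, 1.3, -4.7]
opening: 0.0516
gripper_force: 30.8
```

```bash
sed -i 's/k\[:,1\]\*1000/SG*k[:,1]*1000/; s/(C\[:,1\]>-.03)&(C\[:,1\]<.095)/(SG*C[:,1]>-.05)\&(SG*C[:,1]<.095)/; 1a SG=int(sys.argv[1])' hull.py; python3 hull.py -1;  python3 -c "
from g import *
rel(car(.054,-.2135),.044,-81.5)"
```

```text
top 491
side 807
(0, 0.03) 427 b [-0.0779 -0.059   0.006 ] z [-0.058  -0.0002  0.0909]
(0.03, 0.06) 420 b [-0.0769 -0.0591  0.0179] z [-0.0675 -0.0023  0.0812]
(0.06, 0.09) 293 b [-0.0762 -0.0631 -0.0382] z [-0.052  -0.0107  0.0004]
cols b from -30 to 90
   -6    .  .  .  .  .  .  .  .  .  . 10 21 28 21 32 38 38 47  8  .  .
  -12    .  .  .  .  .  .  .  .  .  .  4  4  4  .  2  2  4 31  3  .  .
  -18    .  .  .  .  .  .  .  .  .  3  3  .  .  .  .  .  2 15  .  .  .
  -24    .  .  .  .  .  .  .  .  .  5  2  .  .  .  .  . 21  8  .  .  .
  -30    .  .  .  .  .  .  .  .  .  .  .  .  .  .  .  . 18  .  .  .  .
  -36    .  .  .  .  .  .  .  .  .  .  .  .  .  .  .  8 14  .  .  .  .
  -42    .  .  .  .  .  .  .  .  .  .  .  .  .  .  . 18  4  .  .  .  .
  -48    .  .  .  .  .  .  .  .  .  .  .  .  .  .  4 20  .  .  .  .  .
  -54    .  .  .  .  .  .  .  .  .  .  .  .  .  .  7 13  .  .  .  .  .
  -60    .  .  .  .  .  .  .  .  .  .  .  .  .  . 13  .  .  .  .  .  .
  -66    .  .  .  .  .  .  .  .  .  .  .  .  .  .  .  .  .  .  .  .  .
  -72    .  .  .  .  .  .  .  .  .  .  .  .  2  .  .  .  .  .  .  .  .
  -78    .  .  .  .  .  .  .  .  .  .  .  2  .  .  .  .  .  .  .  .  .
  -84    .  .  .  .  .  .  .  .  .  .  .  .  .  .  .  .  3  2  .  .  .
  -90    .  .  .  .  .  .  .  .  .  .  .  .  .  .  .  .  4  2  .  .  .
  -96    .  .  .  .  .  .  .  .  .  .  .  .  .  .  .  .  .  .  .  .  .
 -102    .  .  .  .  .  .  .  .  .  .  .  .  .  .  .  .  .  .  .  .  .
 -108    .  .  .  .  .  .  .  .  .  .  .  .  .  .  .  .  .  .  .  .  .
 -114    .  .  .  .  .  .  .  .  .  .  .  .  .  .  .  .  .  .  .  .  .
t 25.73 rel [0.0509 0.0015 0.0496] turn 0.0 pos [ 0.5622 -0.1668  0.0996] rpy [-179.9    0.   -81.5] j6 [  3.  20. -22.  -0. -48.   6.] F [ 0.8 -0.3 -4.1] op 0.0521
```

Rolled about 23° so far. Move further in, lower into the bay, and push on the inner strip.

>>> drive_effector --ticks '[-0.75,0,0,0,0,-1.3,0,0,0,0,-1.5,0,0.35,0,0,-1.7,0,0.725,0,0,-2.6,0,0.725,0,0,-3.3,0,0.725,0,0,-3.55,0,0.725,0,0,-3.75,0,0.725,0,0]'

```text
clock: 26.72
tool_pos: [0.5523, -0.0961, 0.0873]
orientation: [-179.9, -0.3, -81.2]
force: [-0.7, -26.2, 14.0]
opening: 0.0517
gripper_force: 34.9
```

```bash
python3 -c "
from g import *
rel(car(.054,-.092),.079,-81.5)"
```

```text
t 26.73 rel [0.0008 0.0022 0.0023] turn 0.3 pos [ 0.5523 -0.0961  0.0873] rpy [-179.9   -0.3  -81.2] j6 [ 10.  19. -26.   0. -45.  -2.] F [ -0.7 -26.2  14. ] op 0.0517
```

Converted, -0.049 m is -2.45, -0.041 m is -2.05.

>>> drive_effector --ticks '[-0.2,0,-0.15,0,0,-0.45,0,-0.3,0,0,-0.7,0,-0.45,0,0,-1,0,-0.6,0,0,-1.35,0,-0.7,0,0,-1.7,0,-0.8,0,0,-2.05,0,-0.85,0,0,-2.45,0,-0.9,0,0]'

```text
clock: 27.72
tool_pos: [0.5435, -0.0447, 0.1024]
orientation: [180.0, 0.0, -81.5]
force: [0.2, -0.3, -3.9]
opening: 0.0522
gripper_force: 33.7
```

```bash
python3 -c "
from g import *
rel(car(.054,-.092),.079,-81.5)"; python3 hull.py -1
```

```text
t 27.73 rel [0.0529 0.0011 0.0174] turn -0.0 pos [ 0.5435 -0.0447  0.1024] rpy [180.    0.  -81.5] j6 [ 16.  17. -27.  -0. -47.  -7.] F [ 0.2 -0.3 -3.9] op 0.0522
top 1033
side 1845
(0, 0.03) 901 b [-0.1453 -0.0925 -0.0305] z [-0.0786 -0.0355  0.0753]
(0.03, 0.06) 910 b [-0.145  -0.0765  0.0143] z [-0.0787 -0.0415  0.0766]
(0.06, 0.09) 704 b [-0.141  -0.0992 -0.035 ] z [-0.0806 -0.0511 -0.003 ]
cols b from -30 to 90
   -6    .  .  .  .  .  .  .  .  .  . 14 31 35 50 51 56 51 29  .  .  .
  -12    .  .  .  .  .  .  .  .  .  2  6  7 10  5 11 17 25 39  .  .  .
  -18    .  .  .  .  .  .  .  .  .  7  2  .  .  .  .  .  7 13  .  .  .
  -24    .  .  .  .  .  .  .  .  .  2  .  .  .  .  .  . 17  .  .  .  .
  -30    .  .  .  .  .  .  .  .  2  2  .  .  .  .  .  3 19  .  .  .  .
  -36    .  .  .  .  .  .  .  .  4  3  .  .  .  .  . 16  3  .  .  .  .
  -42    .  .  .  .  .  .  .  .  .  .  .  .  .  .  . 20  .  .  .  .  4
  -48    .  .  .  .  .  .  .  .  .  .  .  .  .  . 13  5  .  .  .  . 13
  -54    .  .  .  .  .  .  .  .  .  .  .  .  .  . 19  .  .  .  .  5  7
  -60    .  .  .  .  .  .  .  .  .  .  .  .  .  8  8  .  .  .  .  3  6
  -66    .  .  .  .  .  .  .  .  .  .  .  .  .  4  .  .  .  .  . 11  .
  -72    .  .  .  .  .  .  .  .  .  .  .  .  .  .  .  .  .  .  .  8  .
  -78    .  .  .  .  .  .  .  .  .  .  .  .  .  .  .  .  2  4  .  6  .
  -84    .  .  .  .  .  .  .  .  .  .  .  .  .  .  .  .  .  3  .  .  .
  -90    .  .  .  .  .  .  .  .  .  .  .  .  .  .  .  .  .  7  .  .  .
  -96    .  .  .  .  .  .  .  .  .  .  .  .  .  .  .  .  .  2  .  .  .
 -102    .  .  .  .  .  .  .  .  .  .  .  .  .  .  .  .  .  .  .  .  .
 -108    .  .  .  .  .  .  .  .  .  .  .  .  .  .  .  .  .  .  .  .  .
 -114    .  .  .  .  .  .  .  .  .  .  .  .  .  .  .  .  .  .  .  .  .
```

It slipped over the strip at about 27°. I'll back out and retry on the outer strip with deeper engagement.

Converted, -0.03 m is -1.5, 0.03 m is 1.5.

>>> drive_effector --ticks '[1.5,0,-1,0,0,4,0,-1.5,0,0,6.5,0,-1.5,0,0,7.65,0,-1,0,0,7.65,0,0,0,0,7.65,0,0.75,0,0,7.65,0,0.75,0,0]'

```text
clock: 28.7
tool_pos: [0.5653, -0.1963, 0.086]
orientation: [179.8, 0.0, -81.5]
force: [-0.6, 0.7, -4.1]
opening: 0.0519
gripper_force: 33.4
```

```bash
python3 -c "
from g import *
rel(car(.054,-.178),.081,-81.5)"; python3 hull.py -1|tail -20|head -14
```

```text
t 28.7 rel [-0.0142  0.0002 -0.001 ] turn -0.0 pos [ 0.5653 -0.1963  0.086 ] rpy [179.8   0.  -81.5] j6 [ -0.  22. -21.  -0. -47.   9.] F [-0.6  0.7 -4.1] op 0.0519
cols b from -30 to 90
   -6    .  .  .  .  .  .  .  .  .  2 20 29 27 41 45 46 51 31  2  .  .
  -12    .  .  .  .  .  .  .  .  .  2  8  5  6  4  5  5 19 28  .  .  .
  -18    .  .  .  .  .  .  .  .  .  4  .  .  .  .  .  . 14  9  .  .  .
  -24    .  .  .  .  .  .  .  .  .  3  .  .  .  .  .  . 18  .  .  .  .
  -30    .  .  .  .  .  .  .  .  4  .  .  .  .  .  .  9 10  .  .  .  .
  -36    .  .  .  .  .  .  .  .  2  .  .  .  .  .  . 22  .  .  .  .  .
  -42    .  .  .  .  .  .  .  .  .  .  .  .  .  .  7 14  .  .  .  .  .
  -48    .  .  .  .  .  .  .  .  .  .  .  .  .  . 14  .  .  .  .  .  .
  -54    .  .  .  .  .  .  .  .  .  .  .  .  .  4 20  .  .  .  .  .  .
  -60    .  .  .  .  .  .  .  .  .  .  .  .  . 12  2  .  2  .  .  .  .
  -66    .  .  .  .  .  .  .  .  .  .  .  .  .  .  .  .  5  .  .  .  .
  -72    .  .  .  .  .  .  .  .  .  .  .  .  .  .  .  .  3  .  .  .  .
  -78    .  .  .  .  .  .  .  .  .  .  .  .  .  .  .  .  2  .  .  .  .
```

Converted, -0.016 m is -0.8, -0.014 m is -0.7.

>>> drive_effector --ticks '[-0.3,0,0,0,0,-0.55,0,0,0,0,-0.7,0,0,0,0,-0.8,0,0,0,0]'

```text
clock: 29.3
tool_pos: [0.5654, -0.1817, 0.0895]
orientation: [-179.9, -0.2, -81.4]
force: [1.3, -3.5, 8.2]
opening: 0.0526
gripper_force: 33.1
```

>>> drive_effector --ticks '[-0.1,0,0,0,0,-0.25,0,-0.05,0,0]'

```text
clock: 29.55
tool_pos: [0.5648, -0.1767, 0.0907]
orientation: [-179.8, -0.2, -81.4]
force: [1.3, -3.3, 1.9]
opening: 0.0518
gripper_force: 33.4
```

```bash
python3 -c "
from g import *
rel(car(.054,-.178),.081,-81.5)"
```

```text
t 29.55 rel [0.0053 0.0026 0.0037] turn 0.1 pos [ 0.5648 -0.1767  0.0907] rpy [-179.8   -0.2  -81.4] j6 [  2.  21. -22.   0. -47.   7.] F [ 1.3 -3.3  1.9] op 0.0518
```

Converted, 0.012 m is 0.6, 0.01 m is 0.5.

>>> drive_effector --ticks '[0.6,0,-0.1,0,0,1,0,0,0,0,1,0,0.5,0,0,1,0,0.625,0,0,0.6,0,0.625,0,0,0.35,0,0.625,0,0,0.2,0,0.625,0,0]'

```text
clock: 30.42
tool_pos: [0.5637, -0.1875, 0.08]
orientation: [179.9, -0.6, -81.4]
force: [-9.2, -49.6, 23.0]
opening: 0.0519
gripper_force: 48.0
```

```bash
python3 -c "
from g import *
rel(car(.054,-.178),.074,-81.5)"
```

```text
t 30.43 rel [-0.0053 -0.0001  0.    ] turn 0.1 pos [ 0.5637 -0.1875  0.08  ] rpy [179.9  -0.6 -81.4] j6 [  1.  22. -22.   1. -46.   7.] F [ -9.2 -49.6  23. ] op 0.0519
```

>>> drive_effector --ticks '[-0.2,0,-0.15,0,0,-0.4,0,-0.3,0,0,-0.6,0,-0.45,0,0,-0.8,0,-0.575,0,0]'

```text
clock: 30.92
tool_pos: [0.5616, -0.1722, 0.0943]
orientation: [180.0, -0.7, -81.4]
force: [-15.8, -39.2, 43.3]
opening: 0.0522
gripper_force: 48.6
```

>>> drive_effector --ticks '[-0.25,0,-0.15,0,0,-0.5,0,-0.25,0,0,-0.75,0,-0.35,0,0,-1,0,-0.4,0,0]'

```text
clock: 31.42
tool_pos: [0.5582, -0.1499, 0.1035]
orientation: [180.0, -0.5, -81.3]
force: [-23.6, -21.8, 60.8]
opening: 0.053
gripper_force: 52.1
```

```bash
python3 -c "
from g import *
rel(car(.054,-.178),.074,-81.5)"; python3 hull.py -1|tail -20|head -14
```

```text
t 31.43 rel [0.0327 0.0001 0.0235] turn 0.2 pos [ 0.5582 -0.1499  0.1035] rpy [180.   -0.5 -81.3] j6 [  5.  19. -23.   1. -48.   4.] F [-23.6 -21.8  60.8] op 0.053
cols b from -30 to 90
   -6    .  .  .  .  .  .  .  .  .  .  .  .  .  .  .  .  .  .  .  .  .
  -12    .  .  .  .  .  .  .  .  .  .  .  .  .  .  .  .  .  .  .  .  .
  -18    .  .  .  .  .  .  .  .  .  .  .  .  .  .  .  .  .  .  .  .  .
  -24    .  .  .  .  .  .  .  2  5  6 14  8  .  .  .  .  .  .  .  .  .
  -30    .  .  .  .  .  2  7 13 11 15 32 33  8  .  .  .  .  .  .  .  .
  -36    .  .  .  .  .  7 16 15 22 14 20 34 31  4  .  .  .  .  .  .  .
  -42    .  .  .  .  .  9 14 12 10  8  7 19 48  8  .  .  .  .  .  .  .
  -48    .  .  .  .  .  5  .  .  2  .  .  4 39 35  4  .  .  .  .  .  .
  -54    .  .  .  .  .  .  .  .  .  .  .  . 12 43 20  .  .  .  .  .  .
  -60    .  .  .  .  .  .  .  .  .  .  .  .  3 21 29  .  .  .  .  .  .
  -66    .  .  .  .  .  .  .  .  .  .  .  .  . 17 20  .  .  .  .  .  .
  -72    .  .  .  .  .  .  .  .  .  .  .  .  .  2  .  .  .  .  .  .  .
  -78    .  .  .  .  .  .  .  .  .  .  .  .  .  .  .  .  .  .  .  .  .
```

Rolled to about 68°. Continue with slightly less pressing.

The manual's scale: shifts go in units of 20 mm and turns go in units of 10 degrees. Converting my numbers, -0.019 m is -0.95, -0.014 m is -0.7.

>>> drive_effector --ticks '[-0.2,0,-0.15,0,0,-0.45,0,-0.15,0,0,-0.7,0,-0.1,0,0,-0.95,0,-0.05,0,0]'

```text
clock: 32.02
tool_pos: [0.5553, -0.1293, 0.1052]
orientation: [-180.0, -0.4, -81.3]
force: [-28.2, -10.1, 74.5]
opening: 0.0534
gripper_force: 58.3
```

>>> drive_effector --ticks '[-0.25,0,0.05,0,0,-0.5,0,0.1,0,0]'

```text
clock: 32.28
tool_pos: [0.5539, -0.1177, 0.1038]
orientation: [-179.9, -0.3, -81.3]
force: [-31.4, 3.9, 82.1]
opening: 0.0536
gripper_force: 65.1
```

```bash
python3 -c "
from g import *
rel(car(.054,-.178),.074,-81.5)"; python3 hull.py -1|tail -20|head -14
```

```text
t 32.27 rel [0.0652 0.0007 0.0238] turn 0.2 pos [ 0.5539 -0.1177  0.1038] rpy [-179.9   -0.3  -81.3] j6 [  8.  18. -24.   0. -47.   0.] F [-31.4   3.9  82.1] op 0.0536
cols b from -30 to 90
   -6    .  .  .  .  .  .  .  .  .  .  .  .  .  .  .  .  .  .  .  .  .
  -12    .  .  .  .  .  .  .  .  .  .  .  .  .  .  .  .  .  .  .  .  .
  -18    .  .  .  .  .  .  .  .  .  .  .  .  .  .  .  .  .  .  .  .  .
  -24    .  .  .  .  .  .  .  .  .  .  .  .  .  .  .  .  .  .  .  .  .
  -30    .  .  .  6 12 15 10  4  2  .  .  .  .  .  .  .  .  .  .  .  .
  -36    .  .  3 18 22 20 22 10 16  6  .  .  .  .  .  .  .  .  .  .  .
  -42    .  . 10 10 16 18 22 19 21 25  7  .  .  .  .  .  .  .  .  .  .
  -48    . 12  6  2  5  5 18 18 21 24 10  .  .  .  .  .  .  .  .  .  .
  -54    8  2  .  .  .  .  3  3 13 24 10  .  .  .  .  .  .  .  .  .  .
  -60    7  .  .  .  .  .  .  .  5 25  7  .  .  .  .  .  .  .  .  .  .
  -66    2  .  .  .  .  .  .  .  2 30  7  .  .  .  .  .  .  .  .  .  .
  -72    .  .  .  .  .  .  .  .  . 28  6  .  .  .  .  .  .  .  .  .  .
  -78    .  .  .  .  .  .  .  .  . 19  4  .  .  .  .  .  .  .  .  .  .
```

Converted, -0.035 m is -1.75, -0.02 m is -1.

>>> drive_effector --ticks '[0,0,-0.4,0,0,0,0,-1,0,0,0,0,-1.75,0,0,0,0,-1.75,0,0]'

```text
clock: 32.88
tool_pos: [0.5551, -0.1153, 0.1303]
orientation: [-179.9, -0.0, -81.5]
force: [0.5, -0.3, -4.7]
opening: 0.0522
gripper_force: 36.0
```

```bash
python3 hull.py -1|tail -17|head -13;python3 -c "
from g import *
rel(car(.054,-.078),.109,-81.5)"
```

```text
  -18    .  .  .  .  .  .  .  .  .  .  .  .  .  .  .  .  .  .  .  .  .
  -24    .  .  .  .  .  .  .  .  .  .  .  .  .  .  .  .  .  .  .  .  .
  -30    .  .  .  . 12 12  4  .  3  .  .  .  .  .  .  .  .  .  .  .  .
  -36    .  .  2 10 27 23 22 14  7  4  .  .  .  .  .  .  .  .  .  .  .
  -42    .  .  9 18 14 26 29 22 25 14  .  .  .  .  .  .  .  .  .  .  .
  -48    2  6  7  2  4  6 16 17 28 31  6  .  .  .  .  .  .  .  .  .  .
  -54    8 11  .  .  .  .  .  9 15 24 11  .  .  .  .  .  .  .  .  .  .
  -60    2  .  .  .  .  .  .  .  8 27  6  .  .  .  .  .  .  .  .  .  .
  -66    2  .  .  .  .  .  .  .  8 27  2  .  .  .  .  .  .  .  .  .  .
  -72    .  .  .  .  .  .  .  .  2 31  5  .  .  .  .  .  .  .  .  .  .
  -78    .  .  .  .  .  .  .  .  3 26  .  .  .  .  .  .  .  .  .  .  .
  -84    .  .  .  .  .  .  .  .  7 22  .  .  .  .  .  .  .  .  .  .  .
  -90    .  .  .  .  .  .  .  .  .  4  .  .  .  .  .  .  .  .  .  .  .
t 32.98 rel [-0.0324  0.0011  0.0139] turn -0.0 pos [ 0.5541 -0.1153  0.1289] rpy [180.    0.  -81.5] j6 [  8.  17. -22.  -0. -51.   0.] F [-1.  -0.2 -4.4] op 0.0525
```

Converted, -0.032 m is -1.6, 0.021 m is 1.05.

>>> drive_effector --ticks '[-0.8,0.05,0,0,0,-1.6,0.05,0,0,0,-1.6,0.05,0,0,0,-1.6,0.05,0.5,0,0,-1.6,0.05,0.8,0,0,-1.6,0.05,0.95,0,0,-1.6,0.05,1.05,0,0]'

```text
clock: 33.85
tool_pos: [0.5484, -0.0842, 0.108]
orientation: [180.0, -0.0, -81.5]
force: [0.3, 0.2, -5.1]
opening: 0.0522
gripper_force: 35.0
```

```bash
python3 -c "
from g import *
rel(car(.054,-.078),.097,-81.5)"; python3 hull.py -1|head -6
```

```text
t 33.85 rel [-0.0008  0.0001  0.005 ] turn -0.0 pos [ 0.5484 -0.0842  0.108 ] rpy [180.   -0.  -81.5] j6 [ 12.  17. -25.   0. -48.  -3.] F [ 0.3  0.2 -5.1] op 0.0522
top 556
side 1078
(0, 0.03) 393 b [-0.1483 -0.0268  0.0212] z [-0.0819 -0.0422  0.086 ]
(0.03, 0.06) 624 b [-0.1482 -0.0181  0.0303] z [-0.0797 -0.0441  0.0903]
(0.06, 0.09) 441 b [-0.1477 -0.0122  0.0252] z [-0.0853 -0.0549 -0.0391]
cols b from -30 to 90
```

>>> drive_effector --ticks '[0,0,0.1,0,0,0,0,0.2,0,0,0,0,0.3,0,0,0,0,0.3,0,0]'

```text
clock: 34.45
tool_pos: [0.5488, -0.0852, 0.1049]
orientation: [-180.0, -0.1, -81.4]
force: [-6.7, -5.5, 16.9]
opening: 0.053
gripper_force: 37.8
```

>>> drive_effector --ticks '[0,0,0.05,0,0,0,0,0.1,0,0,0,0,0.1,0,0]'

```text
clock: 34.83
tool_pos: [0.5489, -0.0861, 0.1044]
orientation: [-179.9, -0.2, -81.4]
force: [-9.8, -8.4, 28.6]
opening: 0.0526
gripper_force: 39.2
```

```bash
python3 hull.py -1|tail -17|head -13; python3 -c "
from g import *
rel(car(.054,-.078),.097,-81.5)"
```

```text
  -18    .  .  .  .  .  .  .  .  .  .  .  .  .  .  .  .  .  .  .  .  .
  -24    .  .  .  .  .  2  .  .  .  .  .  .  .  .  .  .  .  .  .  .  .
  -30    .  .  .  . 13 15  8  2  .  .  .  .  .  .  .  .  .  .  .  .  .
  -36    .  .  2 15 20 27 22 20 10 11  2  .  .  .  .  .  .  .  .  .  .
  -42    .  2  7 12 17 18 25 25 26 16  7  .  .  .  .  .  .  .  .  .  .
  -48    2  3  8  3  3  6 13 22 25 30  8  .  .  .  .  .  .  .  .  .  .
  -54    7  6  .  .  .  .  .  .  9 24 12  .  .  .  .  .  .  .  .  .  .
  -60    6  2  .  .  .  .  .  .  5 25  6  .  .  .  .  .  .  .  .  .  .
  -66    3  .  .  .  .  .  .  .  2 29  6  .  .  .  .  .  .  .  .  .  .
  -72    .  .  .  .  .  .  .  .  . 29 10  .  .  .  .  .  .  .  .  .  .
  -78    .  .  .  .  .  .  .  .  . 33  2  .  .  .  .  .  .  .  .  .  .
  -84    .  .  .  .  .  .  .  .  . 17  2  .  .  .  .  .  .  .  .  .  .
  -90    .  .  .  .  .  .  .  .  3  4  .  .  .  .  .  .  .  .  .  .  .
t 34.92 rel [-0.0028  0.0002  0.0014] turn 0.1 pos [ 0.5489 -0.0861  0.1044] rpy [-179.9   -0.2  -81.4] j6 [ 11.  17. -25.   0. -47.  -3.] F [-10.6  -8.   29.3] op 0.0524
```

>>> drive_effector --ticks '[0,0,0.075,0,0,0,0,0.075,0,0,0,0,0,0,0.053,0,0,0,0,0.058,0,0,0,0,0.075,0,0,0,0,0.075]'

```text
clock: 35.67
tool_pos: [0.5504, -0.0842, 0.1025]
orientation: [-179.7, -0.0, -81.5]
force: [-0.5, -0.5, -0.4]
opening: 0.0722
gripper_force: 0.0
```

Run:
```python
from g import *
from h import *
rel(car(.1926,-.001),.27,-81.5)
s=snap('side');cv2.imwrite('pics/side5.png',cv2.resize(s['frame'][150:350,210:450,::-1],None,fx=2.5,fy=2.5))
```

```text
t 35.67 rel [-0.0781 -0.1366 -0.1735] turn 0.0 pos [ 0.5504 -0.0842  0.1025] rpy [-179.7   -0.   -81.5] j6 [ 11.  18. -25.   0. -47.  -3.] F [-0.5 -0.5 -0.4] op 0.0722
```

View pics/side5.png

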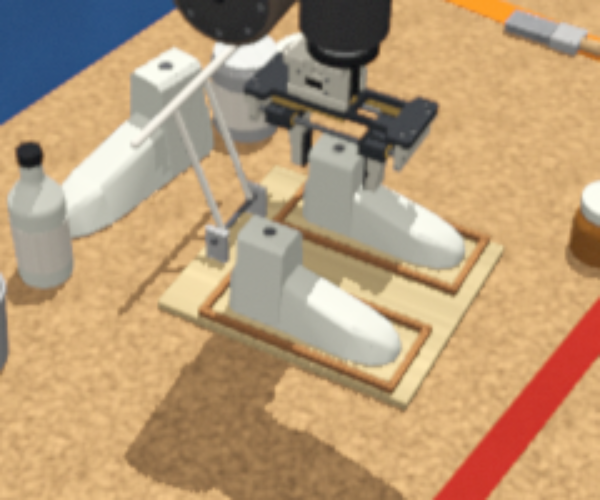

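Both lasts stand in their bays: last_b at (335,150) to (460,265), last_a at (270,230) to (390,350). Rise clear, then check seating numerically.

>>> drive_effector --ticks '[0,0,-2,0,0.075,0,0,-5,0,0.075,0,0,-8,0,0.075,0,0,-8.65,0,0.075,0,0,-8.65,0,0.075]'

```text
clock: 36.35
tool_pos: [0.5486, -0.0837, 0.274]
orientation: [-179.9, 0.0, -81.5]
force: [-0.1, 0.1, -1.9]
opening: 0.0751
gripper_force: 0.0
```

Create chk.py:
```python
from g import *
from h import *
rel(car(.1926,-.001),.27,-81.5)
u=np.array([np.cos(np.radians(CY)),np.sin(np.radians(CY))]);v=np.array([-u[1],u[0]])
for n in("top","side"):
    s=snap(n);W=cloud(s);w=white(s);X=(W[...,:2]-O)@u;Y=(W[...,:2]-O)@v;Z=W[...,2]
    for nm,sg in(("a",1),("b",-1)):
        m=w&(abs(Y-sg*.078)<.05)&(abs(X)<.115)&(Z>.018)&(Z<.15)
        t=m&(Z>.105)&(X>.02)&(X<.1)
        P=W[t];A=np.c_[X[t],Y[t],np.ones(t.sum())];c=np.linalg.lstsq(A,Z[t],rcond=None)[0]
        toe=m&(X<-.04)
        print(n,nm,"top z",np.median(Z[t]).round(4),"slope deg x,y",np.degrees(c[:2]).round(1),"ankle x",np.percentile(X[t],[3,97]).round(4),"y",np.percentile(Y[t],[3,97]).round(4),"toe x",np.percentile(X[m],1).round(4),"toe y",np.percentile(Y[toe],[3,97]).round(4))
```

```bash
python3 chk.py
```

```text
t 36.35 rel [-0.0774 -0.1383 -0.002 ] turn -0.0 pos [ 0.5486 -0.0837  0.274 ] rpy [-179.9    0.   -81.5] j6 [ 12.   8. -13.  -0. -69.  -3.] F [-0.1  0.1 -1.9] op 0.0751
top a top z 0.1167 slope deg x,y [0.4 8.5] ankle x [0.0295 0.0792] y [0.0553 0.0791] toe x -0.0875 toe y [0.0472 0.0764]
top b top z 0.1166 slope deg x,y [-3.8  4.4] ankle x [0.0525 0.0722] y [-0.105  -0.0785] toe x -0.0938 toe y [-0.1112 -0.0586]
side a top z 0.1161 slope deg x,y [ 2.2 -7.8] ankle x [0.0297 0.0806] y [0.0612 0.0981] toe x -0.089 toe y [0.063  0.1047]
side b top z 0.1163 slope deg x,y [ 2.8 -8.8] ankle x [0.0283 0.0784] y [-0.1    -0.0634] toe x -0.0909 toe y [-0.0971 -0.0549]
```

Both tops read 0.117 m (floor plus 105 mm) and they are centred within about 4 mm, so both are seated. Now the hoop.

Converted, -0.138 m is -6.9, -0.06 m is -3.

>>> drive_effector --ticks '[-1.5,-2.75,0,0,0.06,-3,-5.5,0,0,0.06,-3.85,-6.9,0,0,0.06,-3.85,-6.9,0,0,0.06,-3.85,-6.9,2,0,0.06,-3.85,-6.9,3.8,0,0.06,-3.85,-6.9,3.8,0,0.06]'

```text
clock: 37.33
tool_pos: [0.6707, 0.0116, 0.1931]
orientation: [179.5, -0.0, -81.6]
force: [0.1, 0.7, 0.6]
opening: 0.06
gripper_force: 0.0
```

```bash
python3 -c "
from g import *
rel(car(.1926,-.001),.190,-81.5)"
```

```text
t 37.33 rel [-0.0012 -0.0035 -0.0029] turn -0.1 pos [0.6707 0.0116 0.1931] rpy [179.5  -0.  -81.6] j6 [ 18.  23.  -4.  -0. -64.  -9.] F [0.1 0.7 0.6] op 0.06
```

>>> drive_effector --ticks '[-0.05,-0.15,-0.15,0,0,-0.05,-0.15,-0.15,0,0,-0.05,-0.15,-0.15,0,0,-0.05,-0.15,-0.15,0,0,-0.05,-0.15,-0.15,0,0,-0.05,-0.15,-0.15,0,0,-0.05,-0.15,-0.15,0,0]'

```text
clock: 38.2
tool_pos: [0.6747, 0.0137, 0.2003]
orientation: [179.8, -0.0, -81.5]
force: [-7.2, 0.3, 5.1]
opening: 0.0087
gripper_force: 30.0
```

```bash
python3 -c "
from g import *
rel(car(.1926,-.001),.190,-81.5)"
```

```text
t 38.2 rel [0.0003 0.0008 0.0043] turn -0.0 pos [0.6747 0.0137 0.2003] rpy [179.8  -0.  -81.5] j6 [ 18.  23.  -3.  -0. -65.  -9.] F [-7.2  0.3  5.1] op 0.0087
```

Converted, 0.1119 m is 5.595, 0.097 m is 4.85.

>>> drive_effector --ticks '[0,0.65,-0.225,0,0,0,1.32,-0.365,0,0,0,1.9,-0.45,0,0,0,2.5,-0.485,0,0,0,3.3,-0.45,0,0,0,4.075,-0.375,0,0,0,4.85,-0.2,0,0,0,5.595,0.045,0,0]'

```text
clock: 39.2
tool_pos: [0.5647, -0.0025, 0.1997]
orientation: [-180.0, 0.0, -81.5]
force: [3.5, 0.8, 1.5]
opening: 0.009
gripper_force: 30.0
```

>>> drive_effector --ticks '[0,0.9,0.425,0,0,0,1.73,0.94,0,0,0,2.5,1.575,0,0,0,3.175,2.275,0,0,0,3.675,2.975,0,0,0,4.1,3.635,0,0,0,4.53,4.58,0,0,0,4.84,5.5,0,0]'

```text
clock: 40.2
tool_pos: [0.4691, -0.0166, 0.0888]
orientation: [-180.0, 0.0, -81.5]
force: [1.9, 3.8, 1.5]
opening: 0.0092
gripper_force: 30.0
```

```bash
python3 -c "
from g import *
rel(car(-.0161,-.001),.0771,-81.5)"
```

```text
t 40.2 rel [0.0007 0.0017 0.0057] turn -0.0 pos [ 0.4691 -0.0166  0.0888] rpy [-180.     0.   -81.5] j6 [ 22.  12. -37.  -0. -42. -14.] F [1.9 3.8 1.5] op 0.0092
```

Converted, 0.005 m is 0.25, 0.003 m is 0.15.

>>> drive_effector --ticks '[0,0.05,0.15,0,0,0,0.05,0.25,0,0,0,0.05,0.25,0,0]'

```text
clock: 40.58
tool_pos: [0.4681, -0.0169, 0.0844]
orientation: [179.9, 0.0, -81.5]
force: [-2.6, 4.9, 1.8]
opening: 0.0092
gripper_force: 30.0
```

>>> drive_effector --ticks '[0,0,0.1,0,0,0,0,0.15,0,0,0,0,0.15,0,0]'

```text
clock: 40.95
tool_pos: [0.4681, -0.0169, 0.0836]
orientation: [180.0, -0.0, -81.5]
force: [-12.6, 7.7, 33.2]
opening: 0.009
gripper_force: 30.0
```

On the stop (33 N). Ease off, release, rise and check.

Converted, -0.2 m is -10, -0.16 m is -8.

>>> drive_effector --ticks '[0,0,-0.1,0,0.02,0,0,-0.1,0,0.05,0,0,-0.1,0,0.06,0,0,-0.1,0,0.06,0,0,-2,0,0.06,0,0,-5,0,0.06,0,0,-8,0,0.06,0,0,-10,0,0.06]'

```text
clock: 41.95
tool_pos: [0.4694, -0.017, 0.2844]
orientation: [-179.8, 0.0, -81.5]
force: [1.4, -0.3, -0.8]
opening: 0.0598
gripper_force: 0.0
```

```bash
python3 chk.py
```

Run:
```python
from g import *
from h import *
u=np.array([np.cos(np.radians(CY)),np.sin(np.radians(CY))]);v=np.array([-u[1],u[0]])
for n in("top","side"):
    s=snap(n);W=cloud(s);w=white(s);X=(W[...,:2]-O)@u;Y=(W[...,:2]-O)@v;Z=W[...,2]
    m=w&(abs(Y)<.027)&(abs(X+.016)<.05)&(Z>.05)&(Z<.15);print(n,m.sum(),"bar x",np.median(X[m]).round(4),"ztop",np.percentile(Z[m],[50,90]).round(4))
cv2.imwrite('pics/side6.png',cv2.resize(s['frame'][130:350,170:470,::-1],None,fx=2.5,fy=2.5))
```

```text
  return _methods._mean(a, axis=axis, dtype=dtype,
  ret = ret.dtype.type(ret / rcount)
Traceback (most recent call last):
  File "chk.py", line 12, in <module>
    print(n,nm,"top z",np.median(Z[t]).round(4),"slope deg x,y",np.degrees(c[:2]).round(1),"ankle x",np.percentile(X[t],[3,97]).round(4),"y",np.percentile(Y[t],[3,97]).round(4),"toe x",np.percentile(X[m],1).round(4),"toe y",np.percentile(Y[toe],[3,97]).round(4))
                                                                                                     ~~~~~~~~~~~~~^^^^^^^^^^^^^
IndexError: index -1 is out of bounds for axis 0 with size 0
  return _methods._mean(a, axis=axis, dtype=dtype,
  ret = ret.dtype.type(ret / rcount)
Traceback (most recent call last):
IndexError: index -1 is out of bounds for axis 0 with size 0
```

The arm blocks the top camera; move it aside.

Converted, 0.3 m is 15, -0.02 m is -1.

>>> drive_effector --ticks '[15,0,-1,0,0.06,15,0,-1,0,0.06,15,0,-1,0,0.06,15,0,-1,0,0.06,15,0,-1,0,0.06,15,0,-1,0,0.06,15,0,-1,0,0.06]'

```text
clock: 42.92
tool_pos: [0.5128, -0.3137, 0.3002]
orientation: [179.9, 0.1, -81.6]
force: [-0.5, 0.8, -0.3]
opening: 0.06
gripper_force: 0.0
```

```bash
python3 chk.py
```

Run:
```python
from g import *
from h import *
u=np.array([np.cos(np.radians(CY)),np.sin(np.radians(CY))]);v=np.array([-u[1],u[0]])
for n in("top","side"):
    s=snap(n);W=cloud(s);w=white(s);X=(W[...,:2]-O)@u;Y=(W[...,:2]-O)@v;Z=W[...,2]
    m=w&(abs(Y)<.027)&(abs(X+.016)<.05)&(Z>.05)&(Z<.15);print(n,m.sum(),"bar x",np.median(X[m]).round(4),"ztop",np.percentile(Z[m],[50,90]).round(4))
cv2.imwrite('pics/side6.png',cv2.resize(s['frame'][130:350,170:470,::-1],None,fx=2.5,fy=2.5))
```

```text
t 42.92 rel [-0.2998 -0.2073  0.0242] turn -0.1 pos [ 0.5128 -0.3137  0.3002] rpy [ 1.799e+02  1.000e-01 -8.160e+01] j6 [-13.  12.  -5.  -0. -73.  21.] F [-0.5  0.8 -0.3] op 0.06
top a top z 0.1165 slope deg x,y [0.3 1.4] ankle x [0.0283 0.0783] y [0.0556 0.0944] toe x -0.0895 toe y [0.0493 0.1013]
top 62 bar x -0.0144 ztop [0.0799 0.0864]
side 71 bar x -0.0139 ztop [0.0807 0.0837]Traceback (most recent call last):
  File "chk.py", line 12, in <module>
    print(n,nm,"top z",np.median(Z[t]).round(4),"slope deg x,y",np.degrees(c[:2]).round(1),"ankle x",np.percentile(X[t],[3,97]).round(4),"y",np.percentile(Y[t],[3,97]).round(4),"toe x",np.percentile(X[m],1).round(4),"toe y",np.percentile(Y[toe],[3,97]).round(4))
                                                                                                                                                                                                                                ~~~~~~~~~~~~~^^^^^^^^^^^^^^^
    return _quantile_unchecked(
        a, q, axis, out, overwrite_input, method, keepdims, weights)
    return _ureduce(a,
                    func=_quantile_ureduce_func,
    ...<5 lines>...
                    overwrite_input=overwrite_input,
                    method=method)
    r = func(a, **kwargs)
    result = _quantile(arr,
                       quantiles=q,
    ...<2 lines>...
                       out=out,
                       weights=wgt)
    slices_having_nans = np.isnan(arr[-1, ...])
                                  ~~~^^^^^^^^^
IndexError: index -1 is out of bounds for axis 0 with size 0
```

View pics/side6.png

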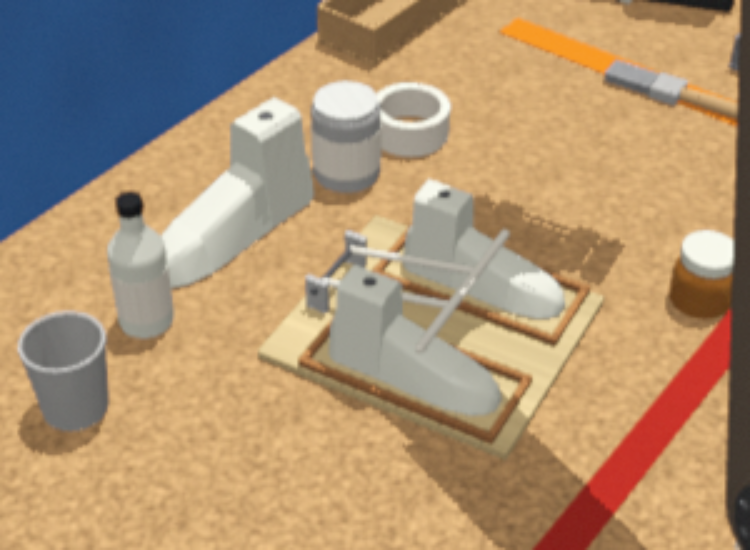

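The hoop lies down across both insteps, with its bar from (420,345) to (505,235) and its top at about 81 mm (expected 82). Both lasts are upright in their bays and the other things in view stand where they were. I'm handing in.

```bash
python3 -c "
from plant import ctrl
print(ctrl.close_job())"
```

```text
the job is handed in; nothing more can be done
None
```

The job is handed in at about 43 s: both lasts stand upright in their own bays, toes away from the hinge, and the hoop is down on its stop over the insteps. last_b slipped over a strip once while being rolled upright and was redone. The wrist force peaked at about 88 N in the readings I took, under the 120 N limit.

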